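Load the bush feeder chute and trip its limit switch

TASK

Close the red stop blade fully across the low end of the sloped feeder chute, then load every pipe bush: set it flat on the head of the chute and push it down the slope, so that the first rests against the stop blade and the others stand in line behind it, each touching the one before. When all are in, report the chute full by swinging the roller arm of the limit switch over until it clicks, hold it over for about half a second and let it spring back.

Things in the scene. Friction and masses are not known exactly. Their poses are not given: they have to be found in the camera images.
- trough: Sloped bare metal trough of the chute, 78 mm wide, on a blue frame fixed to the bench. Origin: on the floor surface, on the centre line, at the face of the closed stop blade, 35 mm above the bench. y points up the slope (12 degrees; roughly world +y), z normal to the floor, x across it, away from the robot. Bushes in line have their centres at y = 31, 93, 155 and 217 mm, z = 0
- chute_head (a point): Point on the trough floor's centre line, at y = 315 mm, middle of the open head where there are no rails (y = 275 to 360 mm, the floor's upper end). A bush set down here stays: it does not slide down by itself but must be pushed, at its flange, and then pushes on those before it
- rail_mouth (a point): Point on the floor's centre line at y = 235 mm, where the dark side rails begin. Rails are 14 mm high, 5 mm thick and 65 mm apart inside from y = 0 to 235 mm; from 235 to 275 mm they flare outward to 84 mm
- upper_strap (a point): Middle of the top of the upper yellow hold-down strap, at y = 93 mm, 34 mm above the floor; a second strap lies at y = 31 mm. Both are 10 mm wide, cross the channel, and leave 30 mm below; bushes (23 mm tall) slide under them, so the low end cannot be loaded from above
- gate (a joint): Position of the red stop blade in m: slides across the trough along the trough's +x, from 0 (fully open, drawn out on the robot's side) to 0.068 (fully closed across the channel). Starts open or nearly so. Moves against about 1.5 N friction and stays where it is left
- gate_knob (a point): Middle of the black upright knob of the stop blade, 18 mm in diameter, 40 mm tall (this point is at half its height), standing normal to the trough floor; push it from the robot's side along the trough's +x, or pinch it
- limit_switch: Roller-lever limit switch, grey housing 36 x 30 x 62 mm on a 70 x 60 mm steel foot fixed to the bench. Origin: centre of the foot's underside, on the bench. Its x axis is the direction in which the arm swings over (roughly away from the robot), z up
- switch_arm (a joint): Angle of the switch arm in rad: 0 upright, at rest; grows to 0.8 (end stop) as the arm swings over towards the switch's +x about a level axis along the switch's y, 52 mm above the bench. It clicks at 0.45; springs back when let go; takes about 3 N at the roller
- switch_roller (a point): Centre of the red roller on top of the switch arm, 24 mm in diameter, 14 mm wide along the switch's y; 55 mm from the arm's axis, about 107 mm above the bench at rest. Push it sideways along the switch's +x
- bush_a: Steel pipe bush, dark, round: flange 62 mm in diameter for the lower 11 mm, tapering to a 53 mm collar from 15 mm to the top at 23 mm, about 28 mm hole; 0.16 kg. Origin: centre of its underside; z is its axis. May be absent (three or four of the four are there)
- bush_b: Steel pipe bush, dark, round: flange 62 mm in diameter for the lower 11 mm, tapering to a 53 mm collar from 15 mm to the top at 23 mm, about 28 mm hole; 0.16 kg. Origin: centre of its underside; z is its axis. May be absent (three or four of the four are there)
- bush_c: Steel pipe bush, dark, round: flange 62 mm in diameter for the lower 11 mm, tapering to a 53 mm collar from 15 mm to the top at 23 mm, about 28 mm hole; 0.16 kg. Origin: centre of its underside; z is its axis. May be absent (three or four of the four are there)
- bush_d: Steel pipe bush, dark, round: flange 62 mm in diameter for the lower 11 mm, tapering to a 53 mm collar from 15 mm to the top at 23 mm, about 28 mm hole; 0.16 kg. Origin: centre of its underside; z is its axis. May be absent (three or four of the four are there)
There are look-alikes about, which are no part of the job. What is shaped like the bush_c but green is not meant.

How it is judged:
By the outcome, as a careful person would: the job done as asked, in the order asked, and still so for the second after the job is handed in, with the robot touching nothing.
Of bush_a, bush_b, bush_c, bush_d only 3 to 4 are there at a start; the rules pass over those that are not, and their reading is None.
At some moment in a run one of bush_a, bush_b, bush_c, bush_d may be knocked a few centimetres aside while the robot is not near it.
Once in a run the grip may slacken for a moment while it holds something.
It also fails if it takes over 210 s, if anything falls off the work surface, if the arm or the gripper's body presses on something with over 40 N, if the wrist force passes 120 N, or if a joint passes its speed limit or range.

ROBOT

A 7-joint arm with a two-finger parallel gripper is mounted at the origin on a cart in front of the work surface, level with it; the furniture and walls round the work are solid. World frame = base frame: x ahead of the robot, y to its left, z up, the work surface at z = 0. Lengths are in m, angles in degrees, forces in N, time in s.
With the tool pointing down it reaches from about 0.35 to 0.9 m from the base axis. Payload 19.9 kg.
Tool frame: the origin (TCP) lies on the centre line of the jaws, within the pads' length; the fingertips stand 14 mm ahead of it and the grasp point (between the pads) lies 5 mm behind it; x points along the fingers, y is the direction in which the jaws open and shut, and the axes are right-handed (so a half turn about x gives the same grasp; the last joint's range is limited). The gripper opens to 85 mm and grips with 20 to 120 N. Pads are 22 mm wide; open, the fingers measure 114 mm over their backs; the gripper's body (76 mm by 85 mm) begins 54 mm behind the grasp point. The pads swing forward as they close: fully open they stand 13 mm farther back than shut.
Start: joints at [68.612, 23.915, -0.59, 92.452, 0.269, 63.638, -3.037], TCP at [0.204, -0.591, 0.245] pointing down, gripper open.
Joint ranges: [-161.28, 161.28], [-22.2, 115.67], [-73.04, 71.86], [3.21, 147.25], [-68.34, 248.33], [10.77, 114.83], [-161.83, 161.83]. Speed limits (degrees/s): [108.29, 108.29, 136.94, 136.94, 172.46, 172.46, 172.46].

INTERFACE

Orientations are given as a 3x3 rotation matrix whose columns are the frame's x, y, z axes.
In Python, from station import ctrl, optics gives the robot as it stands.
- The arm moves only by the shell command python3 -m jog 'ROWS' [FORCE]. ROWS is JSON, a list of rows, each a list of 7 numbers: the opening, from 0 (shut) to 1 (fully open), then the shift along the tool's x, y, z in units of 0.08 m (1.0 is 0.08 m), then the turn, a rotation vector about the tool's x, y, z in units of 90 degrees (1.0 is 90 degrees). In form: [[jaw, tx, ty, tz, wx, wy, wz], ...]. A call has 1 to 8 rows; each row shifts and turns the commanded pose from where the row before left it, along the tool's axes as they then stand; what a row does not reach is not made up. A row lasts 1/12 s, in which the tool goes at most 41.7 mm and 7.16 degrees, less where a joint would pass 70% of its speed; a pose out of reach is approached as far as the arm can. A call with a number of a shift or a turn outside -1 to 1 is refused whole. A call with a gripper value outside its range is refused whole. The fingers move at their own pace and stop on an object; FORCE is the grip in N (left out, the last holds). Time passes only in rows, so rows that do not move let the fingers close. It gives the time, the measured TCP pose, the force and the opening at its end, in the units of the state.
- ctrl.state(): the state, without advancing time (a new reading comes with each control period).
- optics.get_image(name): name is "side" or "top" or "wrist"; returns the picture (420x560x3 uint8, red, green, blue); there is no depth.
- optics.calibration(name): a dict with "camera_matrix" (3x3 intrinsics, pixels), "extrinsics" (4x4, takes a point from camera to world coordinates). Camera axes: x right, y up, looking along -z (the intrinsics and any distortion apply to the point x, -y, -z); pixel columns grow to the right and rows downward; lengths in m; the calibration is good to about 2 mm. A picture is of the moment at which its call begins: read the wrist's pose just before it. calibration takes no time and is no camera call; for the wrist camera it gives the pose at the moment of the call.
- ctrl.job_done(): hands the job in, once; it reports no verdict.
The state is a dict: "t": time; "joint_pos": joint angles; "joint_vel": joint speeds; "joint_torque": joint torques, N m; "ee_pos": TCP position; "ee_rot": TCP orientation; "wrist_force": force on the tool from outside, world axes, zero at the start; "ft_torque": the same for the moment, N m; "width": finger opening in m.
Only numpy, scipy, OpenCV 4.12 (cv2) and the standard library are available. Lean on these libraries where they do the work, as an engineer would, in place of code of your own. Each camera call takes 0.05 s, during which the arm holds its last target. There are 200 camera calls.

## Working session

There is one attempt and no reset: what is moved stays moved. The work goes in short steps, Python scripts to look and compute and a shell command to move; the robot and the scene stay as the last step left them, time stands still between calls to the robot, and variables do not carry over. Pictures are saved under pics/ and viewed, about 12 in all and at most 16, crops included, and the job is handed in when it is done.

```bash
ls; mkdir -p pics
python3 - <<'E'
from station import ctrl, optics
import cv2,numpy as np
s=ctrl.state();print(s)
ims=[]
for n in("top","side"):
    c=optics.calibration(n);print(n,c)
    cv2.imwrite(f"pics/{n}0.png",cv2.cvtColor(optics.get_image(n),cv2.COLOR_RGB2BGR))
E
```

```text
pics
{'t': 0.0, 'joint_pos': array([68.61184447, 23.94836072, -0.58985627, 92.48668373,  0.26895249,
       63.64039368, -3.03595007]), 'joint_vel': array([-0.12487643, -0.08180486,  0.06167642,  0.01259951, -0.01506856,
        0.07425843, -0.01588312]), 'joint_torque': array([ 5.02158618e-04, -8.64441061e+01,  6.79031946e-01, -4.34905815e+01,
        1.91459345e-02,  7.45725265e-03,  5.81139011e-05]), 'ee_pos': array([ 0.20345908, -0.5905827 ,  0.2446483 ]), 'ee_rot': array([[-5.07969137e-04,  3.25749549e-01, -9.45455961e-01],
       [ 1.18890669e-03, -9.45455218e-01, -3.25749931e-01],
       [-9.99999164e-01, -1.28952983e-03,  9.29762537e-05]]), 'wrist_force': array([ 0.22033392, -0.11795147,  0.72927391]), 'ft_torque': array([-0.01394003,  0.00523941,  0.00661539]), 'width': 0.08568453767299161}
top {'camera_matrix': array([[445.472474  ,   0.        , 277.81076844],
       [  0.        , 445.472474  , 209.48127375],
       [  0.        ,   0.        ,   1.        ]]), 'extrinsics': array([[ 0.01099137,  0.99789628, -0.06389217,  0.38894837],
       [-0.99977258,  0.00979932, -0.01894081, -0.0443197 ],
       [-0.01827486,  0.06408582,  0.99777705,  1.58399224],
       [ 0.        ,  0.        ,  0.        ,  1.        ]])}
side {'camera_matrix': array([[516.73315818,   0.        , 276.30395826],
       [  0.        , 516.73315818, 206.43365274],
       [  0.        ,   0.        ,   1.        ]]), 'extrinsics': array([[-0.99652074,  0.06101314, -0.05677857,  0.39375096],
       [-0.0830623 , -0.67095745,  0.73682885,  1.03151725],
       [ 0.00686024,  0.73898139,  0.67369091,  1.03347773],
       [ 0.        ,  0.        ,  0.        ,  1.        ]])}
```

View pics/top0.png

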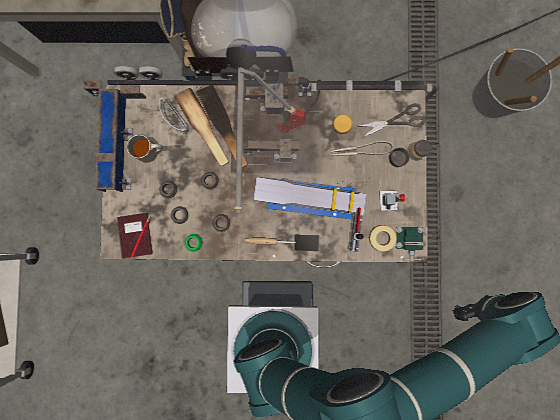

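View pics/side0.png

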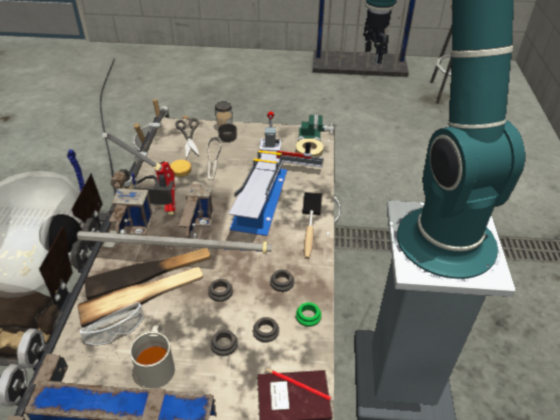

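The top view shows four dark rings at (168,188), (210,181), (180,214) and (221,223). There is a green look-alike at (193,242), and a dark pot or roll at (398,157) that is not a ring. The chute runs from (255,190) to (365,203), the gate knob is near (355,240), the switch is near (392,200), and a rod hangs over the bench with its tip at (238,208).

```bash
cat > h.py <<'E'
from station import ctrl, optics
import cv2, numpy as np
def cal(n):
    c=optics.calibration(n); return c["camera_matrix"],c["extrinsics"]
def ray(n,uv,c=None):
    K,E=c or cal(n); p=np.linalg.solve(K,[uv[0],uv[1],1.]); d=E[:3,:3]@[p[0],-p[1],-p[2]]
    return E[:3,3],d/np.linalg.norm(d)
def plane(n,uv,z,c=None):
    o,d=ray(n,uv,c); return o+d*(z-o[2])/d[2]
def tri(*obs):
    A=np.zeros((3,3));b=np.zeros(3);L=[]
    for n,uv in obs:
        o,d=ray(n,uv);P=np.eye(3)-np.outer(d,d);A+=P;b+=P@o;L.append((o,P))
    x=np.linalg.solve(A,b); return x.round(4),[round(float(np.linalg.norm(P@(x-o)))*1000,1) for o,P in L]
def proj(n,X,c=None):
    K,E=c or cal(n); q=E[:3,:3].T@(np.asarray(X)-E[:3,3]); p=K@[q[0],-q[1],-q[2]]; return (p[:2]/p[2]).round(1)
def snap(n,f):
    im=cv2.cvtColor(optics.get_image(n),cv2.COLOR_RGB2BGR); cv2.imwrite(f"pics/{f}.png",im); return im
E
python3 - <<'E'
from h import *
t=cv2.imread("pics/top0.png");s=cv2.imread("pics/side0.png")
a=cv2.resize(t[165:255,240:420],(800,400),interpolation=cv2.INTER_CUBIC)
cv2.imwrite("pics/ctop.png",a)
b=cv2.resize(s[100:250,220:345],(500,600),interpolation=cv2.INTER_CUBIC)
cv2.imwrite("pics/cside.png",b)
for p in [(168,188),(210,181),(180,214),(221,223),(193,242),(398,157)]: print(p,plane("top",p,.02).round(3))
print("rod tip",tri(("top",(238,208)),("side",(268,247))))
print("knobtop/roller",tri(("top",(402,198)),("side",(271,115))))
E
```

```text
(168, 188) [0.562 0.376 0.02 ]
(210, 181) [0.588 0.227 0.02 ]
(180, 214) [0.47  0.331 0.02 ]
(221, 223) [0.439 0.185 0.02 ]
(193, 242) [0.372 0.282 0.02 ]
(398, 157) [ 0.679 -0.437  0.02 ]
rod tip (array([0.4874, 0.1215, 0.0583]), [3.0, 3.0])
knobtop/roller (array([ 0.5261, -0.4272,  0.1067]), [0.4, 0.4])
```

View pics/ctop.png

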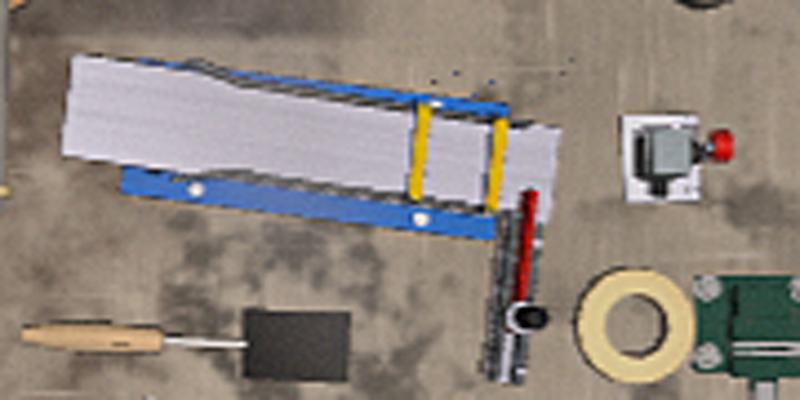

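View pics/cside.png

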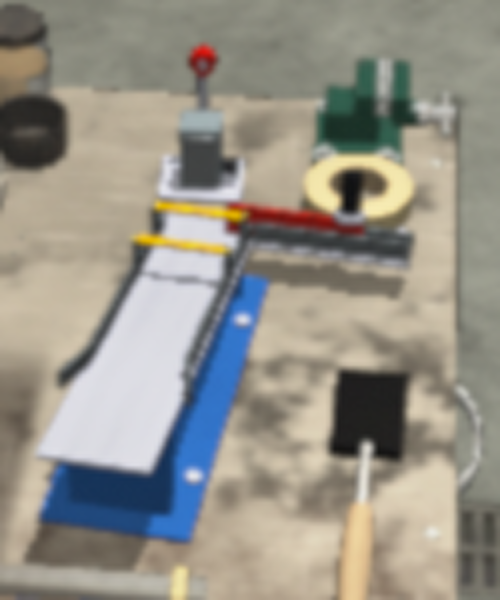

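Crops: the head edge is at ctop (75,55)–(62,155) and the straps at (420,152) and (497,165). The red blade is at (525,250), drawn out to the robot's side, with the knob top at (530,317). The switch foot is at (663,158) and the roller at (722,146).

Run:
```python
from h import *
from scipy.optimize import least_squares
T=lambda x,y:(240+x/4.4444,165+y/4.4444)
S=lambda x,y:(220+x/4,100+y/4)
sl=np.radians(12)
def M(p):
    x,y,a=p;c,s=np.cos(a),np.sin(a)
    R=np.array([[c,-s,0],[s,c,0],[0,0,1]])@np.array([[1,0,0],[0,np.cos(sl),-np.sin(sl)],[0,np.sin(sl),np.cos(sl)]])
    return R,np.array([x,y,.035])
obs=[("top",T(75,55),(.039,.36,0)),("top",T(62,155),(-.039,.36,0)),("top",T(420,152),(0,.093,.034)),("top",T(497,165),(0,.031,.034)),
("side",S(40,457),(.039,.36,0)),("side",S(153,472),(-.039,.36,0)),("side",S(182,243),(0,.093,.034)),("side",S(200,212),(0,.031,.034))]
C={n:cal(n) for n in("top","side")}
def f(p):
    R,o=M(p);return np.concatenate([proj(n,R@np.array(l)+o,C[n])-uv for n,uv,l in obs])
r=least_squares(f,[.5,-.3,-.14]);R,o=M(r.x)
print(o.round(4),np.degrees(r.x[2]).round(2));print(r.fun.reshape(-1,2).round(1).tolist())
np.savez("trough.npz",R=R,o=o);print(R.round(3))
kt,e=tri(("top",T(530,317)),("side",S(352,172)));print("knobtop",kt,e,"local",(R.T@(kt-o)).round(4))
for n,l in dict(head=(0,.315,0),mouth=(0,.235,0),strap=(0,.093,.034)).items():print(n,(R@np.array(l)+o).round(4))
ft=[plane("top",T(*q),.004) for q in[(622,115),(697,115),(705,200),(630,203)]];print("foot",np.round(ft,4).tolist(),np.mean(ft,0))
print("roller",tri(("top",T(722,146)),("side",S(203,60))))
print("rod far",tri(("top",(241,75)),("side",(82,238))))
# bushes
for n in("top","side"):
    im=cv2.imread(f"pics/{n}0.png");m=(im.max(2)<85).astype(np.uint8)
    k,l,st,ce=cv2.connectedComponentsWithStats(m)
    for i in range(1,k):
        if 60<st[i][4]<700:
            w=plane(n,ce[i],.015,C[n])
            if .3<w[0]<.7 and .1<w[1]<.5:print(n,ce[i].round(1),st[i].tolist(),w.round(3))
```

```text
[ 0.5   -0.3    0.035] -8.02
[[3.4, 0.7], [2.7, 1.2], [3.2, 2.9], [3.2, 2.9], [1.7, -4.9], [2.1, -4.0], [4.1, -2.6], [4.1, -2.9]]
[[ 0.99   0.136 -0.029]
 [-0.14   0.969 -0.206]
 [ 0.     0.208  0.978]]
knobtop [ 0.3981 -0.2868  0.1018] [0.7, 0.7] local [-0.1027  0.0128  0.0656]
head [0.543  0.0051 0.1005]
mouth [ 0.5321 -0.0724  0.0839]
strap [ 0.5117 -0.2169  0.0876]
foot [[0.5599, -0.3762, 0.004], [0.5604, -0.4358, 0.004], [0.4925, -0.4417, 0.004], [0.4895, -0.3823, 0.004]] [ 0.52555637 -0.40897821  0.004     ]
roller (array([ 0.5269, -0.429 ,  0.1055]), [0.6, 0.6])
rod far (array([0.9709, 0.1221, 0.0452]), [7.9, 7.9])
top [150.3 155.3] [136, 145, 27, 17, 148] [0.679 0.444 0.015]
top [212.3 180.9] [202, 172, 17, 18, 81] [0.589 0.22  0.015]
top [170.5 189.4] [160, 181, 18, 18, 93] [0.557 0.368 0.015]
top [180.4 214.7] [172, 206, 16, 18, 106] [0.468 0.33  0.015]
top [222.7 222.2] [213, 214, 17, 18, 86] [0.443 0.18  0.015]
top [144.7 243.6] [134, 218, 19, 39, 273] [0.364 0.454 0.015]
side [281.5 274.5] [274, 271, 16, 8, 84] [0.445 0.174 0.015]
side [280.9 285.5] [271, 277, 22, 15, 166] [0.444 0.21  0.015]
side [219.4 284.1] [212, 280, 16, 9, 85] [0.598 0.219 0.015]
side [220.2 295.2] [209, 287, 23, 15, 163] [0.59  0.253 0.015]
side [265.4 322.6] [257, 319, 17, 9, 82] [0.472 0.323 0.015]
side [265.1 335.3] [254, 326, 24, 16, 155] [0.469 0.358 0.015]
side [222.9 335.8] [215, 332, 17, 10, 104] [0.565 0.367 0.015]
side [223.1 348.7] [211, 340, 26, 16, 199] [0.559 0.401 0.015]
```

```bash
sed -i 's/return (p\[:2\]\/p\[2\]).round(1)/return p[:2]\/p[2]/' h.py
python3 - <<'E'
from h import *
from scipy.optimize import least_squares
T=lambda x,y:(240+x/4.4444,165+y/4.4444)
S=lambda x,y:(220+x/4,100+y/4)
sl=np.radians(12)
def M(p):
    x,y,a=p;c,s=np.cos(a),np.sin(a)
    R=np.array([[c,-s,0],[s,c,0],[0,0,1]])@np.array([[1,0,0],[0,np.cos(sl),-np.sin(sl)],[0,np.sin(sl),np.cos(sl)]])
    return R,np.array([x,y,.035])
obs=[("top",T(75,55),(.039,.36,0)),("top",T(62,155),(-.039,.36,0)),("top",T(420,152),(0,.093,.034)),("top",T(497,165),(0,.031,.034)),
("side",S(40,457),(.039,.36,0)),("side",S(153,472),(-.039,.36,0)),("side",S(182,243),(0,.093,.034)),("side",S(200,212),(0,.031,.034))]
C={n:cal(n) for n in("top","side")}
def f(p):
    R,o=M(p);return np.concatenate([proj(n,R@np.array(l)+o,C[n])-uv for n,uv,l in obs])
r=least_squares(f,[.5,-.3,-.14]);R,o=M(r.x)
print(o.round(4),np.degrees(r.x[2]).round(2));print(r.fun.reshape(-1,2).round(1).tolist())
np.savez("trough.npz",R=R,o=o);print(R.round(3))
kt,e=tri(("top",T(530,317)),("side",S(352,172)));print("knobtop",kt,e,"local",(R.T@(kt-o)).round(4))
for n,l in dict(head=(0,.315,0),mouth=(0,.235,0),strap=(0,.093,.034)).items():print(n,(R@np.array(l)+o).round(4))
for q in [(210.5,181),(169,190),(180,215),(221.5,223)]:print(plane("top",q,.02,C["top"]).round(3))
E
```

```text
[ 0.5119 -0.2879  0.035 ] -6.59
[[-0.8, -0.3], [-0.9, 0.3], [-0.5, -0.1], [-0.4, -0.5], [-0.4, -1.3], [0.5, -0.9], [0.5, -0.2], [0.1, -0.8]]
[[ 0.993  0.112 -0.024]
 [-0.115  0.972 -0.207]
 [ 0.     0.208  0.978]]
knobtop [ 0.3981 -0.2868  0.1018] [0.7, 0.7] local [-0.1132  0.0022  0.0678]
head [0.5473 0.0182 0.1005]
mouth [ 0.5383 -0.0596  0.0839]
strap [ 0.5215 -0.2046  0.0876]
[0.588 0.225 0.02 ]
[0.554 0.372 0.02 ]
[0.466 0.33  0.02 ]
[0.439 0.183 0.02 ]
```

```bash
cat > go.py <<'E'
# go.py x y z yaw [tilt] : units of shift (tool axes as now) and of turn to reach TCP pose
# yaw: heading of tool y (deg); tilt: leaning of the tool about world x-ish tool y... (deg)
import sys
from h import *
from scipy.spatial.transform import Rotation as Ro
a=[float(v) for v in sys.argv[1:]]; s=ctrl.state(); R=s["ee_rot"]
def tgt(yaw,tilt=0):
    y=np.radians(yaw);Y=np.array([np.cos(y),np.sin(y),0]);X=np.array([0,0,-1.])
    return np.c_[X,Y,np.cross(X,Y)]@Ro.from_euler("y",tilt,degrees=True).as_matrix()
if __name__=="__main__":
    d=R.T@(np.array(a[:3])-s["ee_pos"])/.08
    alt=[]
    for k in(0,180):
        w=Ro.from_matrix(R.T@tgt(a[3]+k,(a[4] if len(a)>4 else 0)*(1 if k==0 else -1))).as_rotvec()/(np.pi/2); alt.append(w)
        print("turn" ,k,w.round(3),"rows",int(np.ceil(np.linalg.norm(w)/.0795)))
    print("shift",d.round(3),"rows",int(np.ceil(np.linalg.norm(d)/.5)),"J",s["joint_pos"].round(0),"p",s["ee_pos"].round(4),"t",s["t"])
E
python3 go.py .399 -.287 .2 -6.6
```

```text
turn 0 [-0.715 -0.     0.001] rows 9
turn 180 [1.285e+00 1.000e-03 0.000e+00] rows 17
shift [ 0.562 -2.792 -3.547] rows 10 J [69. 24. -1. 92.  0. 64. -3.] p [ 0.2035 -0.5906  0.2447] t 0.1
```

```bash
python3 -m jog '[[1,0,-0.28,-0.355,0,0,0],[1,0,-0.28,-0.355,0,0,0],[1,0,-0.28,-0.355,0,0,0],[1,0,-0.28,-0.355,0,0,0],[1,0,-0.28,-0.355,0,0,0]]' 
python3 -m jog '[[1,0,-0.28,-0.355,0,0,0],[1,0,-0.28,-0.355,0,0,0],[1,0,-0.28,-0.355,0,0,0],[1,0,-0.28,-0.355,0,0,0],[1,0,-0.28,-0.355,0,0,0]]'
python3 -m jog '[[1,0,0,0,-0.0715,0,0],[1,0,0,0,-0.0715,0,0],[1,0,0,0,-0.0715,0,0],[1,0,0,0,-0.0715,0,0],[1,0,0,0,-0.0715,0,0]]'
python3 -m jog '[[1,0,0,0,-0.0715,0,0],[1,0,0,0,-0.0715,0,0],[1,0,0,0,-0.0715,0,0],[1,0,0,0,-0.0715,0,0],[1,0,0,0,-0.0715,0,0],[1,0,0,0,0,0,0]]'
python3 go.py .399 -.287 .2 -6.6
python3 - <<'E'
from h import *
snap("wrist","w1"); print(cal("wrist"))
E
```

```text
t: 0.52
ee_pos: [0.3019, -0.437, 0.245]
ee_rot: [[-0.0, 0.326, -0.945], [0.0, -0.945, -0.326], [-1.0, -0.0, 0.0]]
wrist_force: [1.3, -1.1, -0.8]
width: 0.0854
t: 0.93
ee_pos: [0.3996, -0.2849, 0.2452]
ee_rot: [[-0.0, 0.326, -0.945], [0.0, -0.945, -0.326], [-1.0, -0.0, 0.0]]
wrist_force: [0.7, 0.1, -0.5]
width: 0.0855
t: 1.35
ee_pos: [0.399, -0.2864, 0.2451]
ee_rot: [[-0.0, 0.783, -0.622], [0.0, -0.622, -0.783], [-1.0, -0.001, 0.0]]
wrist_force: [0.1, -0.0, 0.4]
width: 0.0852
t: 1.85
ee_pos: [0.399, -0.2866, 0.2451]
ee_rot: [[-0.0, 0.994, -0.11], [0.0, -0.11, -0.994], [-1.0, -0.0, -0.0]]
wrist_force: [-0.5, 0.7, 0.1]
width: 0.0856
turn 0 [ 0.003 -0.     0.   ] rows 1
turn 180 [-1.997 -0.    -0.   ] rows 26
shift [0.563 0.001 0.006] rows 2 J [ 49.  11. -19. 111.   4.  59.  22.] p [ 0.399  -0.2866  0.2451] t 1.85
(array([[294.52743679,   0.        , 278.31878314],
       [  0.        , 294.52743679, 204.66421729],
       [  0.        ,   0.        ,   1.        ]]), array([[ 9.93089753e-01,  1.10830717e-01,  3.85913784e-02,
         4.10473776e-01],
       [-1.17356162e-01,  9.39316893e-01,  3.22352767e-01,
        -2.03906689e-01],
       [-5.22945404e-04, -3.24654166e-01,  9.45832649e-01,
         3.73790098e-01],
       [ 0.00000000e+00,  0.00000000e+00,  0.00000000e+00,
         1.00000000e+00]]))
```

View pics/w1.png

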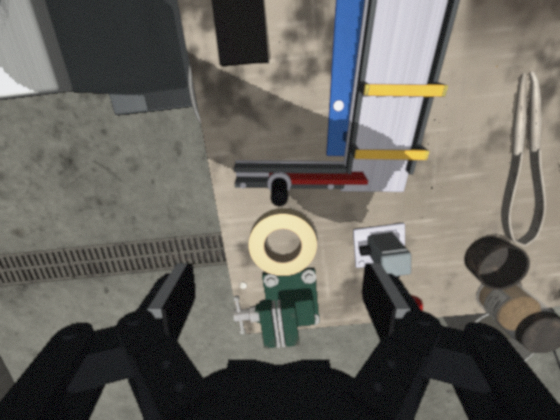

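Wrist view: the knob stands at (279,190), midway between the fingers. The blade is red from (290,178) to (366,178) and open.

```bash
python3 -m jog '[[1,0.39,0,0,0,0,0],[1,0.39,0,0,0,0,0],[1,0.39,0,0,0,0,0],[1,0.39,0,0,0,0,0],[1,0.39,0,0,0,0,0],[1,0,0,0,0,0,0]]' 30
python3 -m jog '[[0,0,0,0,0,0,0],[0,0,0,0,0,0,0],[0,0,0,0,0,0,0],[0,0,0,0,0,0,0],[0,0,0,0,0,0,0],[0,0,0,0,0,0,0],[0,0,0,0,0,0,0],[0,0,0,0,0,0,0]]' 30
python3 -m jog '[[0,0,0.1,0,0,0,0],[0,0,0.1,0,0,0,0],[0,0,0.1,0,0,0,0],[0,0,0.1,0,0,0,0],[0,0,0.1,0,0,0,0],[0,0,0.1,0,0,0,0],[0,0,0.1,0,0,0,0]]'
```

```text
t: 2.4
ee_pos: [0.3968, -0.285, 0.0847]
ee_rot: [[-0.006, 0.993, -0.12], [0.005, -0.12, -0.993], [-1.0, -0.006, -0.004]]
wrist_force: [-2.1, 1.2, -1.0]
width: 0.0852
t: 3.07
ee_pos: [0.3996, -0.287, 0.0902]
ee_rot: [[0.001, 0.993, -0.116], [-0.001, -0.116, -0.993], [-1.0, 0.001, 0.001]]
wrist_force: [-1.5, 0.3, 9.5]
width: 0.0166
t: 3.65
ee_pos: [0.4498, -0.2931, 0.0891]
ee_rot: [[-0.011, 0.993, -0.118], [0.002, -0.118, -0.993], [-1.0, -0.011, -0.001]]
wrist_force: [-66.1, 10.5, 29.4]
width: 0.0167
```

```bash
python3 -m jog '[[0,0,-0.06,0,0,0,0],[0,0,0,0,0,0,0]]'
python3 - <<'E'
from h import *
a=snap("wrist","w2");s=snap("side","s2");t=snap("top","t2")
b=cv2.resize(s[110:190,230:345],(560,390),interpolation=cv2.INTER_CUBIC)
c=cv2.resize(t[180:250,320:400],(400,350),interpolation=cv2.INTER_CUBIC)
cv2.imwrite("pics/w2c.png",np.vstack([cv2.resize(b,(400,280)),c[:300]]) if 0 else b)
E
```

```text
t: 3.82
ee_pos: [0.4486, -0.2928, 0.0891]
ee_rot: [[-0.002, 0.993, -0.117], [0.0, -0.117, -0.993], [-1.0, -0.002, 0.0]]
wrist_force: [-1.6, -3.2, -6.4]
width: 0.0164
```

View pics/w2c.png

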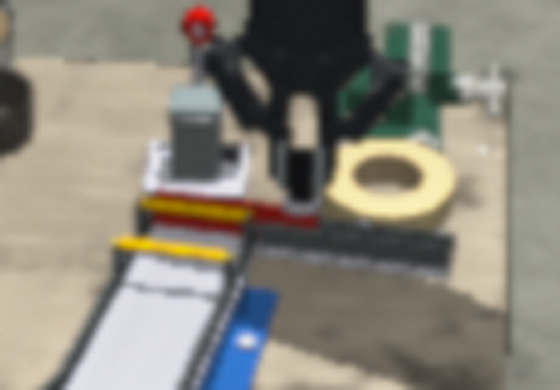

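View pics/w2.png

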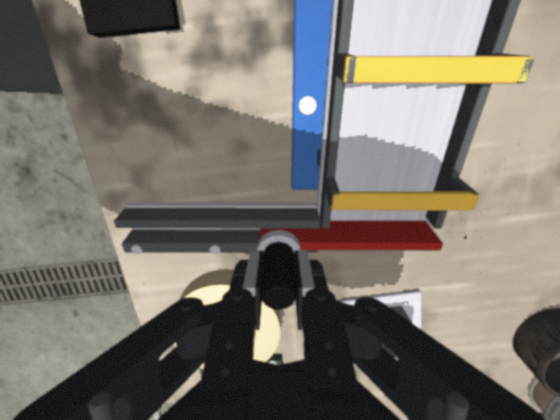

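Side crop and wrist: the pinched knob is at (280,240). The red blade now runs from (262,240) to (440,237) and reaches the far rail at (442,215). I'll compute whether the 66 N reading was the end stop.

Run:
```python
from h import *
Z=np.load("trough.npz");R,o=Z["R"],Z["o"]
def onl(n,uv,zl):
    p,d=ray(n,uv);p=R.T@(p-o);d=R.T@d;return (p+d*(zl-p[2])/d[2])
im=cv2.imread("pics/w2.png")
for uv in[(440,247),(433,222),(330,222),(442,225),(262,230)]:print(uv,[onl("wrist",uv,z).round(4).tolist() for z in(0,.014,.025)])
for l in [(-.0325,0,.014),(.0325,0,.014),(.0375,0,.014),(0,.031,.034),(.034,0,.02)]:print(l,proj("wrist",R@np.array(l)+o).round(0))
print((R.T@(ctrl.state()["ee_pos"]-o)).round(4))
```

```text
(440, 247) [[0.0542, -0.0256, 0.0], [0.0445, -0.0142, 0.014], [0.0368, -0.0053, 0.025]]
(433, 222) [[0.0435, -0.0042, 0.0], [0.0347, 0.0054, 0.014], [0.0277, 0.0129, 0.025]]
(330, 222) [[-0.0257, -0.0041, 0.0], [-0.0286, 0.0055, 0.014], [-0.0309, 0.013, 0.025]]
(442, 225) [[0.0502, -0.0066, 0.0], [0.0408, 0.0031, 0.014], [0.0334, 0.0108, 0.025]]
(262, 230) [[-0.0716, -0.0107, 0.0], [-0.0706, -0.0006, 0.014], [-0.0698, 0.0074, 0.025]]
(-0.0325, 0, 0.014) [323. 229.]
(0.0325, 0, 0.014) [427. 229.]
(0.0375, 0, 0.014) [435. 229.]
(0, 0.031, 0.034) [396. 203.]
(0.034, 0, 0.02) [434. 235.]
[-0.062  -0.0006  0.0554]
```

```bash
python3 -m jog '[[0.6,0,0,0,0,0,0],[0.6,0,0,0,0,0,0],[0.6,0,0,0,0,0,0],[0.6,-0.4,0,0,0,0,0],[0,-0.35,0,0,0,0,0],[0,0,-0.5,0,0,0,0],[0,0,0,0,0,0,0],[0,0,0,0,0,0,0]]'
python3 -m jog '[[0,0,0,0,0,0,0],[0,0.35,0,0,0,0,0],[0,0.4,0,0,0,0,0],[0,0,0.05,0,0,0,0],[0,0,0.05,0,0,0,0],[0,0,0,0,0,0,0]]'
python3 -m jog '[[0,0,0.05,0,0,0,0],[0,0,0,0,0,0,0]]'
python3 -m jog '[[0,0,0.05,0,0,0,0],[0,0,0,0,0,0,0]]'
python3 -m jog '[[0,0,0.03,0,0,0,0],[0,0,0,0,0,0,0]]'
python3 -m jog '[[0,0,0.03,0,0,0,0],[0,0,0,0,0,0,0]]'
python3 -m jog '[[0,0,0.03,0,0,0,0],[0,0,0,0,0,0,0]]'
```

```text
t: 4.63
ee_pos: [0.4094, -0.2881, 0.15]
ee_rot: [[0.0, 0.993, -0.117], [-0.001, -0.117, -0.993], [-1.0, 0.001, 0.001]]
wrist_force: [1.4, -0.5, 0.1]
width: 0.0028
t: 5.13
ee_pos: [0.4201, -0.2889, 0.0904]
ee_rot: [[0.001, 0.993, -0.115], [-0.0, -0.115, -0.993], [-1.0, 0.001, -0.0]]
wrist_force: [0.4, 0.1, 0.7]
width: 0.0001
t: 5.3
ee_pos: [0.4236, -0.2897, 0.0907]
ee_rot: [[0.002, 0.993, -0.115], [-0.001, -0.115, -0.993], [-1.0, 0.002, 0.001]]
wrist_force: [0.2, 0.6, 0.3]
width: 0.0001
t: 5.47
ee_pos: [0.4263, -0.29, 0.0899]
ee_rot: [[-0.0, 0.993, -0.116], [-0.0, -0.116, -0.993], [-1.0, -0.0, 0.0]]
wrist_force: [-2.2, 0.1, -0.7]
width: 0.0003
t: 5.63
ee_pos: [0.4268, -0.29, 0.0893]
ee_rot: [[-0.004, 0.993, -0.117], [0.001, -0.117, -0.993], [-1.0, -0.004, -0.0]]
wrist_force: [-15.0, 2.8, 11.6]
width: -0.0001
t: 5.8
ee_pos: [0.4271, -0.29, 0.0889]
ee_rot: [[-0.008, 0.993, -0.117], [0.002, -0.117, -0.993], [-1.0, -0.008, -0.001]]
wrist_force: [-26.8, 4.6, 15.7]
width: -0.0002
t: 5.97
ee_pos: [0.4275, -0.2902, 0.0886]
ee_rot: [[-0.012, 0.993, -0.118], [0.003, -0.118, -0.993], [-1.0, -0.012, -0.001]]
wrist_force: [-43.4, 8.6, 32.0]
width: 0.0
```

The gate is at a hard stop (43 N with no movement), so it is closed. Next I back off, lift, and check the trough from nearer on the way to the bushes.

```bash
cat >> h.py <<'E'
def trough():
    Z=np.load("trough.npz"); return Z["R"],Z["o"]
E
cat > gol.py <<'E'
# gol.py x y z : TCP target in trough coordinates, tool normal to floor, jaws across
import sys
from h import *
from scipy.spatial.transform import Rotation as Ro
a=[float(v) for v in sys.argv[1:]]; s=ctrl.state(); R=s["ee_rot"]; T,o=trough()
sg=1 if R[:,1]@T[:,0]>0 else -1
G=np.c_[-T[:,2],sg*T[:,0],np.cross(-T[:,2],sg*T[:,0])]
print("turn",(Ro.from_matrix(R.T@G).as_rotvec()/(np.pi/2)).round(3),"shift",(R.T@(T@np.array(a)+o-s["ee_pos"])/.08).round(3),"local",(T.T@(s["ee_pos"]-o)).round(4),"F",s["wrist_force"].round(1),"w",round(s["width"],4),"t",s["t"])
E
python3 -m jog '[[0,0,-0.3,0,0,0,0],[0,-0.5,0,0,0,0,0],[0,-0.5,0,0,0,0,0],[0.5,-0.5,0,0,0,0,0],[0.5,-0.5,0,0,0,0,0],[1,-0.5,0,0,0,0,0],[1,0,0,0,0,0,0],[1,0,0,0,0,0,0]]'
python3 go.py .5 -.2 .3 -6.6
```

```text
t: 6.63
ee_pos: [0.4103, -0.2882, 0.2918]
ee_rot: [[0.004, 0.993, -0.116], [-0.003, -0.116, -0.993], [-1.0, 0.004, 0.003]]
wrist_force: [0.8, 0.1, -1.2]
width: 0.0606
turn 0 [-0.001  0.002 -0.003] rows 1
turn 180 [ 1.999 -0.004 -0.003] rows 26
shift [-0.101  0.986 -1.225] rows 4 J [ 49.   9. -20. 106.   4.  65.  22.] p [ 0.4103 -0.2882  0.2918] t 6.6333
```

```bash
python3 -m jog '[[1,0,0.25,-0.305,0,0,0],[1,0,0.25,-0.305,0,0,0],[1,0,0.25,-0.305,0,0,0],[1,0,0.25,-0.305,0,0,0],[1,0,0,0,0,0,0],[1,0,0,0,0,0,0]]'
python3 - <<'E'
from h import *
np.savez("w3cal.npz",K=cal("wrist")[0],E=cal("wrist")[1]); im=snap("wrist","w3")
cv2.imwrite("pics/w3c.png",cv2.resize(im[:330,180:480],(727,800))[:600] if 0 else cv2.resize(im[0:300,160:460],(600,600),interpolation=cv2.INTER_CUBIC))
E
```

```text
t: 7.13
ee_pos: [0.5008, -0.1984, 0.2882]
ee_rot: [[-0.001, 0.994, -0.112], [0.001, -0.112, -0.994], [-1.0, -0.001, -0.001]]
wrist_force: [-1.5, -0.1, 0.2]
width: 0.0854
```

View pics/w3c.png

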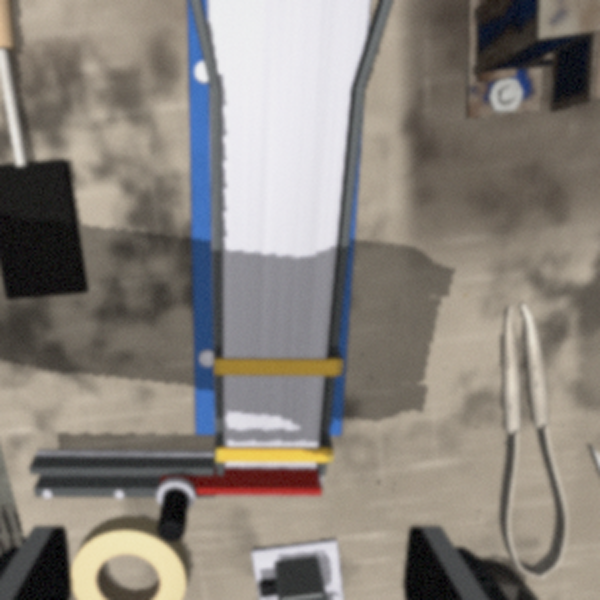

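In the wrist crop the blade reaches (321,485), level with the far rail. The strap centres are at (278,367) and (273,456), and the rail kinks at (219,82) and (355,82).

```bash
python3 - <<'E'
from h import *
from scipy.optimize import least_squares
z=np.load("w3cal.npz");C=(z["K"],z["E"]);R0,o0=trough()
P=lambda x,y:np.array([160+x/2,y/2])
obs=[(P(278,367),(0,.093,.034)),(P(273,456),(0,.031,.034)),(P(219,82),(-.035,.235,.014)),(P(355,82),(.035,.235,.014))]
sl=np.radians(12)
def M(p):
    x,y,a=p;c,s=np.cos(a),np.sin(a)
    return np.array([[c,-s,0],[s,c,0],[0,0,1]])@np.array([[1,0,0],[0,np.cos(sl),-np.sin(sl)],[0,np.sin(sl),np.cos(sl)]]),np.array([x,y,.035])
f=lambda p:np.concatenate([proj(0,M(p)[0]@np.array(l)+M(p)[1],C)-u for u,l in obs])
r=least_squares(f,[.512,-.288,-.115]);print(r.x,np.degrees(r.x[2]),r.fun.reshape(-1,2).round(1).tolist(),f([.5119,-.2879,-.115]).round(1))
# blend: top/side fit and wrist fit
p=(r.x+np.array([.5119,-.2879,np.radians(-6.59)]))/2;R,o=M(p);np.savez("trough.npz",R=R,o=o)
for l in[(0,.315,0),(0,.235,0)]:print(M(r.x)[0]@np.array(l)+M(r.x)[1], R@np.array(l)+o, R0@np.array(l)+o0)
E
python3 go.py .439 .10 .29 -6.6
```

```text
[ 0.51540496 -0.28745901 -0.11784895] -6.752247333675764 [[-0.3, -0.5], [0.3, -1.0], [-2.3, 0.4], [2.3, 0.8]] [-3.5  0.2 -2.5 -0.4 -6.5  1.5 -2.   1.6]
[0.55163218 0.01852034 0.10049218] [0.54944643 0.01835083 0.10049218] [0.54725731 0.01816468 0.10049218]
[ 0.54243161 -0.0591887   0.08385925] [ 0.5403559  -0.05937116  0.08385925] [ 0.53827582 -0.05956999  0.08385925]
turn 0 [ 0.    -0.     0.001] rows 1
turn 180 [-2.e+00 -2.e-03 -1.e-03] rows 26
shift [-0.017 -1.188 -3.634] rows 8 J [ 39.  14. -24. 101.   6.  66.   6.] p [ 0.5001 -0.1997  0.2883] t 7.1833
```

```bash
python3 -m jog '[[1,0,-0.129,-0.45,0,0,0],[1,0,-0.129,-0.45,0,0,0],[1,0,-0.129,-0.45,0,0,0],[1,0,-0.129,-0.45,0,0,0],[1,0,-0.129,-0.45,0,0,0],[1,0,-0.129,-0.45,0,0,0],[1,0,-0.129,-0.45,0,0,0],[1,0,-0.129,-0.45,0,0,0]]'
python3 -m jog '[[1,0,-0.129,-0.45,0,0,0],[1,0,-0.129,-0.45,0,0,0],[1,0,0,0,0,0,0],[1,0,0,0,0,0,0]]'
cat > bush.py <<'E'
# find dark rings in the wrist image; centre from ellipse of the outer outline (flange), at z=0.006
from h import *
import sys
C=cal("wrist"); im=snap("wrist",sys.argv[1])
hsv=cv2.cvtColor(im,cv2.COLOR_BGR2HSV)
m=((im.max(2)<95)&(hsv[...,1]<90)).astype(np.uint8)
m=cv2.morphologyEx(m,cv2.MORPH_CLOSE,np.ones((5,5)))
cs,_=cv2.findContours(m,cv2.RETR_EXTERNAL,cv2.CHAIN_APPROX_NONE)
for c in cs:
    if 400<cv2.contourArea(c)<12000:
        (u,v),(a,b),_=cv2.fitEllipse(c); fill=cv2.contourArea(c)/(np.pi*a*b/4+1e-9)
        w=plane(0,(u,v),.008,C); mm=np.linalg.norm(plane(0,(u+max(a,b)/2,v),.008,C)-plane(0,(u-max(a,b)/2,v),.008,C))
        if w[1]>.1 and .6<a/b: print((round(u),round(v)),(round(a),round(b)),"fill",round(fill,2),"w",w.round(4),"dia",round(mm*1000))
E
python3 bush.py w4; python3 go.py .439 .183 .29 -6.6
```

```text
t: 7.85
ee_pos: [0.4506, 0.0959, 0.2891]
ee_rot: [[-0.0, 0.993, -0.118], [-0.001, -0.118, -0.993], [-1.0, 0.0, 0.001]]
wrist_force: [0.4, 0.5, 1.0]
width: 0.0852
t: 8.18
ee_pos: [0.4388, 0.1701, 0.289]
ee_rot: [[-0.001, 0.994, -0.114], [-0.0, -0.114, -0.994], [-1.0, -0.001, 0.0]]
wrist_force: [0.1, -1.3, -0.3]
width: 0.0853
(356, 168) (49, 59) fill 0.64 w [0.5495 0.1554 0.008 ] dia 83
(294, 156) (53, 69) fill 0.9 w [0.4631 0.1815 0.008 ] dia 96
(387, 107) (41, 48) fill 0.97 w [0.592  0.2323 0.008 ] dia 63
turn 0 [-0.001  0.     0.   ] rows 1
turn 180 [ 1.999e+00  1.000e-03 -0.000e+00] rows 26
shift [-0.014 -0.024 -0.177] rows 1 J [ 13.   8. -41. 109.   6.  65. -37.] p [0.4392 0.1687 0.2889] t 8.2333
```

View pics/w4.png

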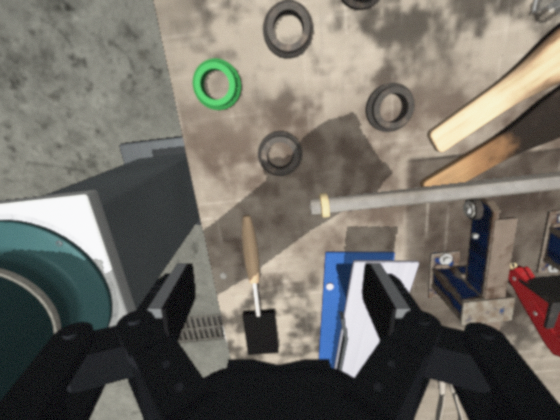

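Wrist view: the target dark bush is at (280,153). The green look-alike at (217,84) is left alone, and the other dark bushes are at (288,29), (390,106) and (360,0).

```bash
python3 -c "
from h import *
print(plane('wrist',(280,154),.010),plane('wrist',(389,107),.010),plane('wrist',(288,29),.010))"; python3 go.py .439 .183 .017 -6.6
```

```text
[0.44501041 0.18547406 0.01      ] [0.59420733 0.23013806 0.01      ] [0.471926   0.33489759 0.01      ]
turn 0 [-0.001  0.     0.   ] rows 1
turn 180 [ 1.999e+00  1.000e-03 -0.000e+00] rows 26
shift [ 3.399 -0.022 -0.179] rows 7 J [ 13.   8. -41. 109.   6.  65. -37.] p [0.4392 0.1687 0.2889] t 8.2333
```

```bash
python3 -m jog '[[1,0.45,0.024,-0.207,0,0,0],[1,0.45,0,0,0,0,0],[1,0.45,0,0,0,0,0],[1,0.45,0,0,0,0,0],[1,0.45,0,0,0,0,0],[1,0.45,0,0,0,0,0],[1,0.3,0,0,0,0,0]]'
python3 -m jog '[[1,0.2,0,0,0,0,0],[1,0.2,0,0,0,0,0],[1,0,0,0,0,0,0]]'
python3 -m jog '[[0,0,0,0,0,0,0],[0,0,0,0,0,0,0],[0,0,0,0,0,0,0],[0,0,0,0,0,0,0],[0,0,0,0,0,0,0],[0,0,0,0,0,0,0]]' 60
python3 -m jog '[[0,-0.2,0,0,0,0,0],[0,-0.3,0,0,0,0,0],[0,-0.4,0,0,0,0,0],[0,-0.4,0,0,0,0,0],[0,-0.4,0,0,0,0,0],[0,-0.4,0,0,0,0,0],[0,-0.4,0,0,0,0,0],[0,0,0,0,0,0,0]]'
python3 gol.py 0 .315 .08
```

```text
t: 8.82
ee_pos: [0.4424, 0.183, 0.0461]
ee_rot: [[-0.003, 0.993, -0.118], [-0.002, -0.118, -0.993], [-1.0, -0.003, 0.002]]
wrist_force: [0.4, 0.3, -1.0]
width: 0.0854
t: 9.07
ee_pos: [0.4421, 0.1831, 0.0147]
ee_rot: [[-0.004, 0.993, -0.118], [-0.002, -0.118, -0.993], [-1.0, -0.004, 0.003]]
wrist_force: [-1.2, 0.4, -0.8]
width: 0.0856
t: 9.57
ee_pos: [0.4436, 0.1852, 0.0184]
ee_rot: [[0.001, 0.993, -0.116], [-0.0, -0.116, -0.993], [-1.0, 0.001, 0.0]]
wrist_force: [-4.1, -2.4, 7.5]
width: 0.0569
t: 10.23
ee_pos: [0.4451, 0.1865, 0.2233]
ee_rot: [[0.008, 0.993, -0.116], [0.002, -0.116, -0.993], [-1.0, 0.008, -0.002]]
wrist_force: [1.2, 0.6, -1.1]
width: 0.0566
turn [ 0.001  0.132 -0.005] shift [0.564 1.534 2.146] local [-0.1232  0.492   0.0879] F [ 1.2  0.6 -1.1] w 0.0566 t 10.2333
```

Run:
```python
from h import *
w=snap("wrist","w5");s=snap("side","s5")
a=cv2.resize(w[250:420,150:410],(520,340));u,v=proj("side",ctrl.state()["ee_pos"]).astype(int);print(u,v)
b=cv2.resize(s[max(0,v-45):v+40,u-65:u+65],(520,340),interpolation=cv2.INTER_CUBIC)
cv2.imwrite("pics/w5c.png",np.vstack([a[:255],b]))
```

```text
282 220
```

View pics/w5c.png

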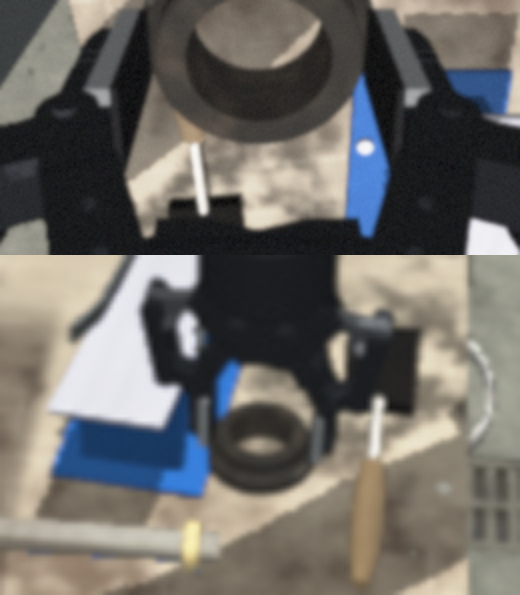

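The crop shows the bush held with a 56.6 mm opening, which means only the finger tips are on the taper. I'll set it back down and regrip lower on the flange.

```bash
python3 -c "
from h import *
s=ctrl.state()['ee_pos'];print(s,plane('wrist',(279,267),s[2]+.0046))"
python3 -m jog '[[0,0.45,0,0,0,0,0],[0,0.45,0,0,0,0,0],[0,0.45,0,0,0,0,0],[0,0.45,0,0,0,0,0],[0,0.4,0,0,0,0,0],[0,0.2,0,0,0,0,0],[0,0.1,0,0,0,0,0],[0,0,0,0,0,0,0]]'
python3 -m jog '[[0,0,0,0,0,0,0],[1,0,0,0,0,0,0],[1,0,0,0,0,0,0],[1,0,0,0,0,0,0]]'
```

```text
[0.44369023 0.18527597 0.21862383] [0.44671464 0.19419095 0.22322383]
t: 11.0
ee_pos: [0.4413, 0.1857, 0.0156]
ee_rot: [[-0.004, 0.993, -0.114], [-0.001, -0.114, -0.993], [-1.0, -0.003, 0.001]]
wrist_force: [0.3, -0.5, -1.2]
width: 0.0567
t: 11.33
ee_pos: [0.4432, 0.1855, 0.0174]
ee_rot: [[0.0, 0.993, -0.116], [0.0, -0.116, -0.993], [-1.0, 0.0, -0.0]]
wrist_force: [-0.5, -0.7, 0.3]
width: 0.0855
```

```bash
cat > hole.py <<'E'
# bush centres from the outlines: ring = dark contour having a bright hole
from h import *
import sys
C=cal("wrist"); im=snap("wrist",sys.argv[1]); zc=float(sys.argv[2]) if len(sys.argv)>2 else .0
g=im.max(2)
seen=[]
for th in(60,75,90,105):
    m=(g<th).astype(np.uint8)*255
    cs,h=cv2.findContours(m,cv2.RETR_CCOMP,cv2.CHAIN_APPROX_NONE)
    for i,c in enumerate(cs):
        if h[0][i][3]>=0 and cv2.contourArea(c)>120:
            (u,v),(a,b),_=cv2.fitEllipse(c)
            if a/b>.6 and cv2.contourArea(c)/(np.pi*a*b/4)>.9:
                w=plane(0,(u,v),zc+.0115,C); o,d=ray(0,(u,v),C); k=np.linalg.norm(w-o)/C[0][0,0]*1000
                print(th,"hole",(round(u),round(v)),"mm",round(a*k),round(b*k),"w",w.round(4))
E
python3 -m jog '[[1,-0.4,0,0,0,0,0],[1,-0.4,0,0,0,0,0],[1,-0.4,0,0,0,0,0],[1,0,0,0,0,0,0],[1,0,0,0,0,0,0]]'
python3 hole.py w6;python3 go.py .444 .185 .009 -6.6
```

```text
t: 11.75
ee_pos: [0.4441, 0.1856, 0.1148]
ee_rot: [[0.003, 0.993, -0.116], [0.0, -0.116, -0.993], [-1.0, 0.003, -0.001]]
wrist_force: [-0.0, -0.1, -1.0]
width: 0.0854
75 hole (272, 204) mm 29 41 w [0.4418 0.1904 0.0115]
90 hole (401, 312) mm 12 17 w [0.5499 0.0683 0.0115]
90 hole (156, 312) mm 12 17 w [0.3184 0.096  0.0115]
90 hole (268, 204) mm 23 36 w [0.4383 0.1907 0.0115]
105 hole (321, 212) mm 10 15 w [0.4811 0.1789 0.0115]
turn 0 [-0.001 -0.    -0.001] rows 1
turn 180 [ 1.999e+00 -1.000e-03  0.000e+00] rows 26
shift [1.308 0.005 0.003] rows 3 J [  6.  24. -38. 118.  21.  44. -52.] p [0.4435 0.1853 0.1136] t 11.8
```

```bash
python3 -c "
import cv2
im=cv2.imread('pics/w6.png');cv2.imwrite('pics/w6c.png',cv2.resize(im[130:330,180:380],(600,600)))"
```

```text
(no output)
```

View pics/w6c.png

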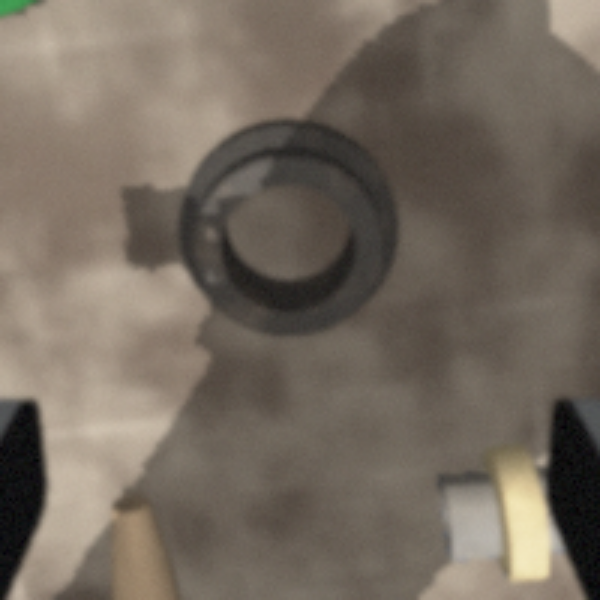

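The bush's flange outline is centred at crop (290,228) and the hole's top rim at (290,245).

```bash
python3 -c "
from h import *
print(plane('wrist',(276.7,211.7),.023),plane('wrist',(276.7,206),.006),plane('wrist',(276.7,206),.0))
# the finger tips' symmetric centre
s=ctrl.state();print(proj('wrist',s['ee_pos']+np.array([0,0,-.014])))"
```

```text
[0.44419282 0.18747245 0.023     ] [0.44399018 0.18635398 0.006     ] [0.44371904 0.18427988 0.        ]
[275.29073672 263.94338875]
```

```bash
python3 -m jog '[[1,0.4,0.005,0,0,0,0],[1,0.4,0,-0.01,0,0,0],[1,0.3,0,0,0,0,0],[1,0.2,0,0,0,0,0],[1,0,0,0,0,0,0],[1,0,0,0,0,0,0]]'
python3 -m jog '[[0,0,0,0,0,0,0],[0,0,0,0,0,0,0],[0,0,0,0,0,0,0],[0,0,0,0,0,0,0],[0,0,0,0,0,0,0],[0,0,0,0,0,0,0]]' 60
```

```text
t: 12.3
ee_pos: [0.4426, 0.1864, 0.0084]
ee_rot: [[-0.003, 0.993, -0.115], [-0.001, -0.115, -0.993], [-1.0, -0.003, 0.001]]
wrist_force: [0.1, -0.0, 0.2]
width: 0.0852
t: 12.8
ee_pos: [0.4442, 0.1865, 0.0108]
ee_rot: [[0.002, 0.993, -0.116], [0.0, -0.116, -0.993], [-1.0, 0.002, -0.0]]
wrist_force: [-5.6, -1.9, 18.7]
width: 0.0585
```

```bash
python3 -m jog '[[0,-0.1,0,0,0,0,0],[0,-0.3,0,0,0,0,0],[0,-0.4,0,0,0,0,0],[0,-0.4,0,0,0,0,0],[0,-0.4,0,0,0,0,0],[0,-0.4,0,0,0,0,0],[0,-0.4,0,0,0,0,0],[0,0,0,0,0,0,0]]' 60
python3 gol.py 0 .315 .08
```

```text
t: 13.47
ee_pos: [0.4455, 0.1875, 0.2073]
ee_rot: [[0.008, 0.993, -0.115], [0.002, -0.115, -0.993], [-1.0, 0.008, -0.002]]
wrist_force: [1.3, 0.5, -0.6]
width: 0.0587
turn [ 0.001  0.132 -0.005] shift [0.363 1.532 2.159] local [-0.1229  0.4897  0.072 ] F [ 1.3  0.5 -0.6] w 0.0587 t 13.4667
```

```bash
python3 -m jog '[[0,0,0.255,0.36,0,0,0],[0,0,0.255,0.36,0,0,0],[0,0,0.255,0.36,0,0,0],[0,0,0.255,0.36,0,0,0],[0,0,0.255,0.36,0,0,0],[0,0,0.255,0.36,0,0,0],[0,0,0,0,0,0.066,0],[0,0,0,0,0,0.066,0]]'
python3 -m jog '[[0,0,0,0,0,0,0],[0,0,0,0,0,0,0]]'
python3 gol.py 0 .315 .06
python3 - <<'E'
from h import *
w=snap("wrist","w7");s=snap("side","s7")
a=cv2.resize(w[180:420,100:460],(540,360))[:300]
b=cv2.resize(s[140:240,200:320],(540,450),interpolation=cv2.INTER_CUBIC)[:300]
cv2.imwrite("pics/w7c.png",np.vstack([a,b]))
E
```

```text
t: 14.13
ee_pos: [0.5461, 0.0001, 0.2021]
ee_rot: [[0.027, 0.993, -0.113], [0.208, -0.116, -0.971], [-0.978, 0.002, -0.21]]
wrist_force: [0.5, 1.2, -2.2]
width: 0.058
t: 14.3
ee_pos: [0.5449, -0.0012, 0.2012]
ee_rot: [[0.024, 0.993, -0.117], [0.204, -0.119, -0.972], [-0.979, -0.001, -0.205]]
wrist_force: [1.1, 0.5, -1.7]
width: 0.0581
turn [-0.002  0.002  0.   ] shift [0.533 0.029 0.016] local [-0.0023  0.3164  0.1026] F [ 1.1  0.5 -1.7] w 0.0581 t 14.3
```

View pics/w7c.png

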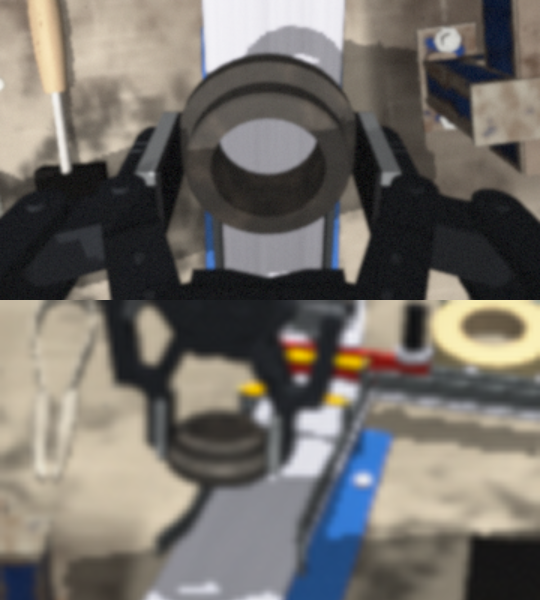

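Wrist view: the bush (crop 268) hangs about 2–3 mm to the robot's side of the chute centre (crop 274). I'll correct that and lower.

```bash
python3 -m jog '[[0,0.3,0.05,0.016,0,0,0],[0,0.3,0,0,0,0,0],[0,0.3,0,0,0,0,0],[0,0.12,0,0,0,0,0],[0,0,0,0,0,0,0],[0,0,0,0,0,0,0]]'
python3 gol.py 0 .315 .013
python3 -m jog '[[0,0.06,0,0,0,0,0],[0,0,0,0,0,0,0]]'
python3 gol.py 0 .315 .011
```

```text
t: 14.9
ee_pos: [0.5512, 0.0165, 0.1219]
ee_rot: [[0.023, 0.994, -0.111], [0.204, -0.114, -0.972], [-0.979, 0.0, -0.206]]
wrist_force: [-0.3, -0.2, -1.4]
width: 0.0582
turn [0.002 0.002 0.   ] shift [ 0.103 -0.024  0.036] local [0.0019 0.3179 0.0212] F [-0.3 -0.2 -1.4] w 0.0582 t 14.9
t: 15.07
ee_pos: [0.5515, 0.0165, 0.1171]
ee_rot: [[0.025, 0.993, -0.113], [0.204, -0.116, -0.972], [-0.979, 0.001, -0.205]]
wrist_force: [-0.3, -0.1, -2.6]
width: 0.0583
turn [ 0.001  0.002 -0.001] shift [ 0.069 -0.028  0.024] local [0.0023 0.3169 0.0165] F [-0.3 -0.1 -2.6] w 0.0583 t 15.0667
```

```bash
for i in 1; do python3 -m jog '[[0,0.04,0,0,0,0,0],[0,0,0,0,0,0,0]]'|grep -E "force|ee_pos"; python3 -m jog '[[0,0.03,0,0,0,0,0],[0,0,0,0,0,0,0]]'|grep -E "force|ee_pos"; python3 -m jog '[[0,0.02,0,0,0,0,0],[0,0,0,0,0,0,0]]'|grep -E "force|ee_pos"; done; python3 gol.py 0 .315 .011
```

```text
ee_pos: [0.5512, 0.0171, 0.1134]
wrist_force: [0.1, 0.5, -0.6]
ee_pos: [0.5516, 0.0174, 0.1116]
wrist_force: [-3.6, -1.7, 7.6]
ee_pos: [0.5516, 0.0175, 0.1113]
wrist_force: [-17.4, -7.2, 41.6]
turn [ 0.     0.002 -0.   ] shift [-0.004 -0.028  0.021] local [0.0023 0.3166 0.0107] F [-17.4  -7.2  41.6] w 0.0582 t 15.5667
```

```bash
python3 -m jog '[[0,-0.02,0,0,0,0,0],[1,0,0,0,0,0,0],[1,0,0,0,0,0,0],[1,0,0,0,0,0,0],[1,-0.3,0,0,0,0,0],[1,-0.4,0,0,0,0,0],[0.3,-0.2,0,-0.4,0,0,0],[0.3,0,0,-0.5,0,0,0]]'
python3 -m jog '[[0.3,0,0,-0.2,0,0,0],[0.3,0,0,0,0,0,0],[0.3,0,0,0,0,0,0]]'
python3 gol.py 0.002 .405 .017
python3 - <<'E'
from h import *
w=snap("wrist","w8");s=snap("side","s8")
E
```

```text
t: 16.23
ee_pos: [0.5593, 0.0703, 0.1989]
ee_rot: [[0.028, 0.993, -0.119], [0.203, -0.122, -0.972], [-0.979, 0.003, -0.205]]
wrist_force: [1.3, 0.7, 0.6]
width: 0.0642
t: 16.48
ee_pos: [0.5594, 0.0895, 0.1996]
ee_rot: [[0.024, 0.994, -0.111], [0.205, -0.114, -0.972], [-0.979, 0.0, -0.206]]
wrist_force: [-0.2, 0.3, 0.3]
width: 0.0266
turn [0.002 0.001 0.   ] shift [0.813 0.005 0.009] local [0.0016 0.4058 0.082 ] F [-0.2  0.3  0.3] w 0.0266 t 16.4833
```

View pics/w8.png

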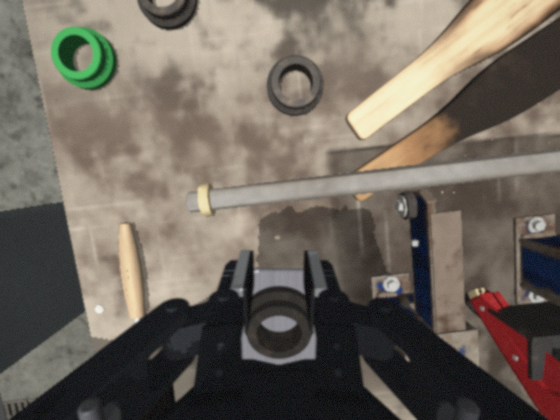

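The bush lies flat and centred on the head (280,325). Now I push it down.

```bash
python3 -m jog '[[0.3,0.4,0.005,0.009,0,0,0],[0.3,0.4,0,0,0,0,0],[0.3,0,0,0,0,0,0],[0.3,0,0,0.12,0,0,0],[0.3,0,0,0.12,0,0,0],[0.3,0,0,0.12,0,0,0],[0.3,0,0,0.12,0,0,0],[0.3,0,0,0.12,0,0,0]]'|grep -E "force|ee_pos"
python3 gol.py 0.002 .262 .017
python3 -m jog '[[0.3,0,0,0.12,0,0,0],[0.3,0,0,0.12,0,0,0],[0.3,0,0,0.12,0,0,0],[0.3,0,0,0.12,0,0,0],[0.3,0,0,0.12,0,0,0]]'|grep -E "force|ee_pos"
python3 -m jog '[[0.3,0,0,0.12,0,0,0],[0.3,0,0,0.12,0,0,0],[0.3,0,0,0.12,0,0,0],[0.3,0,0,0.12,0,0,0],[0.3,0,0,0.08,0,0,0],[0.3,0,0,0,0,0,0]]'|grep -E "force|ee_pos"
python3 gol.py 0.002 .262 .017
```

```text
ee_pos: [0.5562, 0.0523, 0.1276]
wrist_force: [-0.1, 2.1, 1.3]
turn [-0.     0.002 -0.001] shift [ 0.032 -0.009  1.155] local [0.0028 0.3544 0.0193] F [-0.1  2.1  1.3] w 0.0254 t 17.25
ee_pos: [0.5503, 0.0066, 0.1168]
wrist_force: [0.6, 0.8, 1.3]
ee_pos: [0.5451, -0.0378, 0.1073]
wrist_force: [0.7, -0.2, -0.5]
turn [-0.001  0.002  0.   ] shift [ 0.017 -0.003 -0.007] local [0.0022 0.2614 0.0183] F [ 0.7 -0.2 -0.5] w 0.0254 t 18.1667
```

```bash
python3 -m jog '[[0.3,0,0,-0.3,0,0,0],[0.3,-0.4,0,0,0,0,0],[0.3,-0.5,0,0,0,0,0],[1,-0.5,0,0,0,0,0],[1,0,0,0,0,-0.066,0],[1,0,0,0,0,-0.066,0],[1,0,0,0,0,0,0]]'|grep -E "force|ee_pos"
python3 go.py .592 .215 .2 -6.6
```

```text
ee_pos: [0.546, -0.0323, 0.2239]
wrist_force: [-0.3, 2.1, 0.3]
turn 0 [ 0.003  0.004 -0.002] rows 1
turn 180 [-1.997  0.003  0.006] rows 26
shift [ 0.282  0.228 -3.138] rows 7 J [ 31.  21. -38. 104.  15.  60. -19.] p [ 0.546  -0.0323  0.2239] t 18.75
```

```bash
python3 -m jog '[[1,0,0.028,-0.392,0,0,0],[1,0,0.028,-0.392,0,0,0],[1,0,0.028,-0.392,0,0,0],[1,0,0.028,-0.392,0,0,0],[1,0,0.028,-0.392,0,0,0],[1,0,0.028,-0.392,0,0,0],[1,0,0.028,-0.392,0,0,0],[1,0,0.028,-0.392,0,0,0]]'|grep -E "force|ee_pos"
python3 -m jog '[[1,0,0,0,0.003,0.004,0],[1,0,0,0,0,0,0]]'|grep -E "force|ee_pos"
python3 bush.py w9; python3 hole.py w9b;python3 go.py .592 .228 .009 -6.6
```

```text
ee_pos: [0.5921, 0.2135, 0.2221]
wrist_force: [0.4, -1.2, -0.0]
ee_pos: [0.5916, 0.2139, 0.2219]
wrist_force: [0.3, -0.8, -0.3]
(538, 217) (30, 49) fill 0.61 w [0.9087 0.1281 0.008 ] dia 61
(154, 81) (49, 58) fill 0.55 w [0.4729 0.3363 0.008 ] dia 62
(232, 28) (55, 59) fill 0.51 w [0.5641 0.3767 0.008 ] dia 60
90 hole (275, 157) mm 33 48 w [0.5926 0.2389 0.0115]
105 hole (197, 328) mm 42 46 w [0.4536 0.012  0.0115]
105 hole (454, 315) mm 38 49 w [ 0.8123 -0.0086  0.0115]
105 hole (275, 156) mm 30 46 w [0.593  0.2394 0.0115]
105 hole (153, 82) mm 39 55 w [0.4729 0.3336 0.0115]
turn 0 [-0.003 -0.004  0.   ] rows 1
turn 180 [1.997e+00 1.000e-03 6.000e-03] rows 26
shift [ 2.664 -0.025 -0.193] rows 6 J [  6.  30. -39.  92.  21.  65. -45.] p [0.5921 0.2111 0.222 ] t 19.6833
```

```bash
cat > ring.py <<'E'
# ring.py NAME X Y : bush near (X,Y); flange outline box and ellipse over several thresholds
from h import *
import sys
C=cal("wrist"); im=snap("wrist",sys.argv[1]); X=np.array([float(sys.argv[2]),float(sys.argv[3]),.012])
zb=float(sys.argv[4]) if len(sys.argv)>4 else 0.
g=cv2.GaussianBlur(im,(3,3),0).max(2); u0,v0=proj(0,X,C)
for th in range(50,105,6):
    m=(g<th).astype(np.uint8)
    cs,_=cv2.findContours(m,cv2.RETR_EXTERNAL,cv2.CHAIN_APPROX_NONE)
    for c in cs:
        x,y,w,h=cv2.boundingRect(c)
        if w*h>500 and w<140 and h<140 and abs(x+w/2-u0)<25 and abs(y+h/2-v0)<25:
            hc=cv2.convexHull(c);(u,v),(a,b),_=cv2.fitEllipse(hc)
            print(th,"box",(x,x+w,y,y+h),"ell",(round(u,1),round(v,1)),round(a/b,2),"w",plane(0,(u,v),zb+.006,C)[:2].round(4),"solid",round(cv2.contourArea(hc)/(np.pi*a*b/4),2))
print("expected",u0.round(),v0.round())
E
python3 ring.py w10 .593 .232
```

```text
62 box (264, 295, 163, 181) ell (278.8, 167.7) 0.79 w [0.5957 0.2235] solid 0.57
68 box (254, 305, 148, 187) ell (278.7, 163.6) 0.88 w [0.5961 0.2285] solid 0.63
74 box (254, 306, 144, 188) ell (279.7, 164.4) 0.83 w [0.5973 0.2273] solid 0.76
80 box (253, 315, 135, 188) ell (282.8, 160.4) 0.8 w [0.6014 0.2316] solid 0.88
expected 276.0 162.0
```

```bash
python3 go.py .595 .230 .009 -6.6
```

```text
turn 0 [-0.004 -0.004  0.   ] rows 1
turn 180 [1.996 0.    0.006] rows 26
shift [ 2.666  0.006 -0.229] rows 6 J [  6.  30. -39.  92.  21.  65. -45.] p [0.5923 0.2106 0.2222] t 19.7333
```

```bash
python3 -m jog '[[1,0.45,0.01,-0.229,-0.004,-0.004,0],[1,0.45,0,0,0,0,0],[1,0.45,0,0,0,0,0],[1,0.45,0,0,0,0,0],[1,0.4,0,0,0,0,0],[1,0.23,0,0,0,0,0],[1,0.2,0,0,0,0,0],[1,0,0,0,0,0,0]]'|grep -E "force|ee_pos"
python3 -m jog '[[0,0,0,0,0,0,0],[0,0,0,0,0,0,0],[0,0,0,0,0,0,0],[0,0,0,0,0,0,0],[0,0,0,0,0,0,0],[0,0,0,0,0,0,0]]' 60
python3 -m jog '[[0,-0.1,0,0,0,0,0],[0,-0.3,0,0,0,0,0],[0,-0.4,0,0,0,0,0],[0,-0.4,0,0,0,0,0],[0,-0.4,0,0,0,0,0],[0,-0.4,0,0,0,0,0],[0,-0.4,0,0,0,0,0],[0,0,0,0,0,0,0]]'
python3 gol.py 0.002 .315 .08
```

```text
ee_pos: [0.5942, 0.2284, 0.0093]
wrist_force: [-0.2, -0.7, -0.3]
t: 20.9
ee_pos: [0.5961, 0.2301, 0.0143]
ee_rot: [[0.002, 0.993, -0.114], [0.001, -0.114, -0.993], [-1.0, 0.002, -0.001]]
wrist_force: [-4.0, -2.7, 11.7]
width: 0.0583
t: 21.57
ee_pos: [0.5973, 0.2313, 0.212]
ee_rot: [[0.009, 0.993, -0.114], [0.003, -0.114, -0.993], [-1.0, 0.009, -0.004]]
wrist_force: [0.3, 0.6, -2.1]
width: 0.0578
turn [ 0.002  0.131 -0.005] shift [ 0.401 -0.27   2.922] local [0.0228 0.5505 0.0639] F [ 0.3  0.6 -2.1] w 0.0578 t 21.5667
```

```bash
python3 -m jog '[[0,0,-0.034,0.365,0,0,0],[0,0,-0.034,0.365,0,0,0],[0,0,-0.034,0.365,0,0,0],[0,0,-0.034,0.365,0,0,0],[0,0,-0.034,0.365,0,0,0],[0,0,-0.034,0.365,0,0,0],[0,0,-0.034,0.365,0,0,0],[0,0,-0.034,0.365,0,0,0]]'|grep -E "force|ee_pos"
python3 -m jog '[[0,0,0,0,0,0.066,0],[0,0,0,0,0,0.066,0],[0,0,0,0,0,0,0],[0,0,0,0,0,0,0]]'|grep -E "force|ee_pos|width"
python3 gol.py 0.002 .317 .02
```

```text
ee_pos: [0.5466, -0.0011, 0.2052]
wrist_force: [0.5, -0.3, -1.2]
ee_pos: [0.547, -0.0016, 0.2046]
wrist_force: [-0.1, 1.0, -1.5]
width: 0.0581
turn [-0.001  0.002 -0.   ] shift [ 1.075  0.026 -0.004] local [-2.00e-04  3.17e-01  1.06e-01] F [-0.1  1.  -1.5] w 0.0581 t 22.5667
```

```bash
python3 -m jog '[[0,0.35,0.026,0,0,0,0],[0,0.35,0,0,0,0,0],[0,0.25,0,0,0,0,0],[0,0.1,0,0,0,0,0],[0,0,0,0,0,0,0],[0,0,0,0,0,0,0]]'|grep -E "force|ee_pos"
python3 -m jog '[[0,0.04,0,0,0,0,0],[0,0,0,0,0,0,0]]'|grep -E "force"
python3 -m jog '[[0,0.03,0,0,0,0,0],[0,0,0,0,0,0,0]]'|grep -E "force"
python3 gol.py 0.002 .317 .0145
```

```text
ee_pos: [0.5515, 0.018, 0.1228]
wrist_force: [0.2, -0.7, -1.2]
wrist_force: [-0.8, -0.3, -2.6]
wrist_force: [-0.6, -0.4, -2.0]
turn [ 0.001  0.001 -0.   ] shift [0.015 0.002 0.017] local [0.0019 0.3184 0.0157] F [-0.6 -0.4 -2. ] w 0.0582 t 23.4
```

```bash
python3 -m jog '[[0,0.02,0,0,0,0,0],[0,0,0,0,0,0,0]]'|grep -E "force"
python3 -m jog '[[0,0.02,0,0,0,0,0],[0,0,0,0,0,0,0]]'|grep -E "force"
python3 gol.py 0.002 .317 .0145
```

```text
wrist_force: [-3.1, -1.6, 6.8]
wrist_force: [-16.5, -8.7, 39.2]
turn [ 0.001  0.002 -0.   ] shift [-0.005 -0.001  0.018] local [0.0021 0.3184 0.0141] F [-16.5  -8.7  39.2] w 0.0581 t 23.7333
```

```bash
python3 -m jog '[[0,-0.02,0,0,0,0,0],[1,0,0,0,0,0,0],[1,0,0,0,0,0,0],[1,0,0,0,0,0,0],[1,-0.3,0,0,0,0,0],[1,-0.4,0,0,0,0,0],[0.3,-0.2,0,-0.4,0,0,0],[0.3,0,0,-0.5,0,0,0]]'|grep -E "force|ee_pos"
python3 -m jog '[[0.3,0,0,-0.2,0,0,0],[0.3,0,0,0,0,0,0],[0.3,0,0,0,0,0,0]]'|grep -E "force|width"
python3 gol.py 0.002 .405 .017;python3 ring.py w11 .551 .0175 .1
```

```text
ee_pos: [0.5592, 0.0713, 0.2027]
wrist_force: [2.0, -0.1, 0.2]
wrist_force: [-0.5, -0.8, -0.2]
width: 0.0266
turn [0.003 0.001 0.   ] shift [0.857 0.008 0.031] local [0.0014 0.4076 0.0855] F [-0.5 -0.8 -0.2] w 0.0266 t 24.65
expected 277.0 278.0
```

```bash
python3 -m jog '[[0.3,0.42,0.005,0.02,0,0,0],[0.3,0.42,0,0,0,0,0],[0.3,0,0,0,0,0,0],[0.3,0,0,0.12,0,0,0],[0.3,0,0,0.12,0,0,0],[0.3,0,0,0.12,0,0,0],[0.3,0,0,0.12,0,0,0],[0.3,0,0,0.12,0,0,0]]'|grep -E "force|ee_pos"
python3 -m jog '[[0.3,0,0,0.12,0,0,0],[0.3,0,0,0.12,0,0,0],[0.3,0,0,0.12,0,0,0],[0.3,0,0,0.12,0,0,0],[0.3,0,0,0.12,0,0,0]]'|grep -E "force|ee_pos"
python3 -m jog '[[0.3,0,0,0.12,0,0,0],[0.3,0,0,0.12,0,0,0],[0.3,0,0,0.12,0,0,0],[0.3,0,0,0.12,0,0,0],[0.3,0,0,0.08,0,0,0],[0.3,0,0,0,0,0,0]]'|grep -E "force|ee_pos"
python3 gol.py 0.002 .262 .017
python3 -m jog '[[0.3,0,0,-0.3,0,0,0],[0.3,-0.4,0,0,0,0,0],[0.3,-0.5,0,0,0,0,0],[1,-0.5,0,0,0,0,0],[1,0,0,0,0,-0.066,0],[1,0,0,0,0,-0.066,0],[1,0,0,0,0,0,0]]'|grep -E "force|ee_pos"
python3 - <<'E'
from h import *
w=snap("wrist","w12");t=snap("top","t12")
a=cv2.resize(w[150:400,180:420],(384,400));b=cv2.resize(t[165:225,245:375],(780,360),interpolation=cv2.INTER_CUBIC)
cv2.imwrite("pics/t12c.png",np.vstack([cv2.resize(w[130:370,20:540],(520,240)),cv2.resize(b,(520,240))]))
E
```

```text
ee_pos: [0.5562, 0.0531, 0.1282]
wrist_force: [0.2, 0.1, 0.3]
ee_pos: [0.5503, 0.0076, 0.1174]
wrist_force: [0.0, 2.0, 2.3]
ee_pos: [0.5452, -0.0371, 0.1078]
wrist_force: [0.4, -0.2, -0.0]
turn [0.    0.002 0.   ] shift [ 0.021 -0.002  0.002] local [0.0022 0.2622 0.0187] F [ 0.4 -0.2 -0. ] w 0.0255 t 26.2833
ee_pos: [0.546, -0.0317, 0.2243]
wrist_force: [-0.7, 1.7, -0.8]
```

View pics/t12c.png

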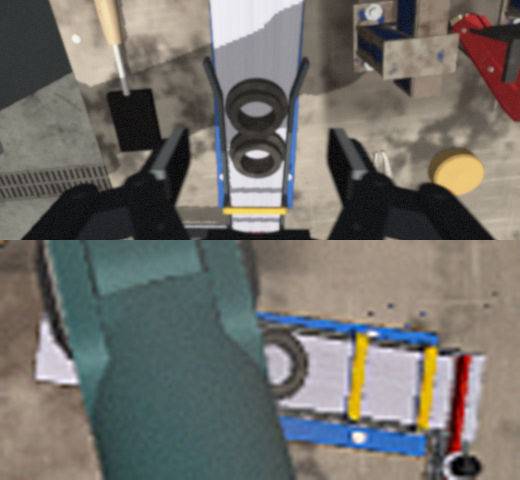

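Both bushes lie flat in line between the rails, at crop (257,105) and (257,155). Next is the third bush near (0.472, 0.335).

```bash
python3 go.py .472 .318 .222 -6.6
```

```text
turn 0 [ 0.002 -0.    -0.   ] rows 1
turn 180 [-1.998  0.    -0.   ] rows 26
shift [ 0.014 -1.401 -4.262] rows 9 J [ 33.  22. -41. 104.  16.  60. -20.] p [ 0.5455 -0.0333  0.223 ] t 26.9667
```

```bash
python3 -m jog '[[1,0,-0.14,-0.426,0,0,0],[1,0,-0.14,-0.426,0,0,0],[1,0,-0.14,-0.426,0,0,0],[1,0,-0.14,-0.426,0,0,0],[1,0,-0.14,-0.426,0,0,0]]'|grep -E "force|ee_pos"
python3 -m jog '[[1,0,-0.14,-0.426,0,0,0],[1,0,-0.14,-0.426,0,0,0],[1,0,-0.14,-0.426,0,0,0],[1,0,-0.14,-0.426,0,0,0],[1,0,-0.14,-0.426,0,0,0],[1,0,0,0,0,0,0],[1,0,0,0,0,0,0]]'|grep -E "force|ee_pos"
python3 ring.py w13 .472 .335; python3 hole.py w13b;python3 go.py .472 .335 .012 -6.6
```

```text
ee_pos: [0.5087, 0.1417, 0.2225]
wrist_force: [1.2, -0.4, 0.1]
ee_pos: [0.4722, 0.318, 0.2223]
wrist_force: [0.0, -0.4, -0.2]
62 box (260, 292, 166, 182) ell (275.3, 168.3) 0.81 w [0.471  0.3291] solid 0.49
68 box (253, 300, 152, 187) ell (277.5, 167.6) 0.75 w [0.4737 0.3296] solid 0.69
74 box (252, 300, 151, 187) ell (275.6, 165.1) 0.88 w [0.4718 0.3329] solid 0.63
80 box (252, 301, 150, 188) ell (277.3, 167.4) 0.77 w [0.4735 0.3299] solid 0.77
86 box (251, 301, 138, 188) ell (275.1, 162.7) 0.98 w [0.4715 0.3358] solid 0.97
92 box (250, 301, 137, 188) ell (275.0, 162.6) 0.99 w [0.4714 0.3359] solid 0.98
98 box (250, 301, 137, 188) ell (275.0, 162.6) 0.99 w [0.4714 0.3358] solid 0.97
104 box (250, 302, 137, 189) ell (275.1, 162.7) 0.99 w [0.4715 0.3358] solid 0.98
expected 275.0 164.0
90 hole (272, 157) mm 40 49 w [0.4694 0.3419 0.0115]
105 hole (272, 157) mm 38 46 w [0.4697 0.3417 0.0115]
105 hole (347, 109) mm 35 44 w [0.5582 0.3852 0.0115]
turn 0 [-0.     0.     0.001] rows 1
turn 180 [ 2.e+00  1.e-03 -0.e+00] rows 26
shift [ 2.629 -0.043 -0.241] rows 6 J [ -1.  26. -46. 101.  21.  62. -61.] p [0.4735 0.3155 0.2223] t 28.0667
```

```bash
python3 -m jog '[[1,0.45,-0.025,-0.225,0,0,0],[1,0.45,0,0,0,0,0],[1,0.45,0,0,0,0,0],[1,0.45,0,0,0,0,0],[1,0.4,0,0,0,0,0],[1,0.23,0,0,0,0,0],[1,0.2,0,0,0,0,0],[1,0,0,0,0,0,0]]'|grep -E "force|ee_pos"
python3 -m jog '[[0,0,0,0,0,0,0],[0,0,0,0,0,0,0],[0,0,0,0,0,0,0],[0,0,0,0,0,0,0],[0,0,0,0,0,0,0],[0,0,0,0,0,0,0]]' 60
python3 -m jog '[[0,-0.1,0,0,0,0,0],[0,-0.3,0,0,0,0,0],[0,-0.4,0,0,0,0,0],[0,-0.4,0,0,0,0,0],[0,-0.4,0,0,0,0,0],[0,-0.4,0,0,0,0,0],[0,-0.4,0,0,0,0,0],[0,0,0,0,0,0,0]]'
python3 gol.py 0.002 .317 .1
```

```text
ee_pos: [0.4727, 0.332, 0.0094]
wrist_force: [0.4, 0.0, -0.2]
t: 29.23
ee_pos: [0.474, 0.3344, 0.0144]
ee_rot: [[0.002, 0.993, -0.115], [0.0, -0.115, -0.993], [-1.0, 0.002, -0.0]]
wrist_force: [-4.0, -6.1, 14.4]
width: 0.0582
t: 29.9
ee_pos: [0.4747, 0.3363, 0.2116]
ee_rot: [[0.008, 0.993, -0.114], [0.004, -0.114, -0.993], [-1.0, 0.007, -0.005]]
wrist_force: [1.7, 0.6, -0.8]
width: 0.0579
turn [ 0.002  0.13  -0.004] shift [0.149 1.404 4.078] local [-0.1111  0.6385  0.0448] F [ 1.7  0.6 -0.8] w 0.0579 t 29.9
```

```bash
python3 -m jog '[[0,0,0.14,0.408,0,0,0],[0,0,0.14,0.408,0,0,0],[0,0,0.14,0.408,0,0,0],[0,0,0.14,0.408,0,0,0],[0,0,0.14,0.408,0,0,0]]'|grep -E "force|ee_pos|width"
python3 -m jog '[[0,0,0.14,0.408,0,0,0],[0,0,0.14,0.408,0,0,0],[0,0,0.14,0.408,0,0,0],[0,0,0.14,0.408,0,0,0],[0,0,0.14,0.408,0,0,0],[0,0,0,0,0,0.066,0],[0,0,0,0,0,0.066,0],[0,0,0,0,0,0,0]]'|grep -E "force|ee_pos|width"
python3 -m jog '[[0,0,0,0,0,0,0],[0,0,0,0,0,0,0]]'|grep -E "width"
python3 gol.py 0.002 .317 .02
```

```text
ee_pos: [0.5103, 0.1644, 0.2055]
wrist_force: [1.2, 0.3, -2.1]
width: 0.0582
ee_pos: [0.5472, -0.0068, 0.2045]
wrist_force: [0.2, -1.5, -1.5]
width: 0.0581
width: 0.0581
turn [0.002 0.002 0.   ] shift [ 1.082  0.024 -0.009] local [1.000e-04 3.166e-01 1.065e-01] F [ 0.8  0.4 -1.5] w 0.0581 t 31.15
```

```bash
python3 -m jog '[[0,0.35,0.026,0,0,0,0],[0,0.35,0,0,0,0,0],[0,0.25,0,0,0,0,0],[0,0.1,0,0,0,0,0],[0,0,0,0,0,0,0],[0,0,0,0,0,0,0]]'|grep -E "force|ee_pos"
python3 -m jog '[[0,0.04,0,0,0,0,0],[0,0,0,0,0,0,0]]'|grep -E "force"
python3 -m jog '[[0,0.03,0,0,0,0,0],[0,0,0,0,0,0,0]]'|grep -E "force"
python3 -m jog '[[0,0.02,0,0,0,0,0],[0,0,0,0,0,0,0]]'|grep -E "force|width"
python3 gol.py 0.002 .317 .0145
```

```text
ee_pos: [0.5516, 0.0155, 0.1232]
wrist_force: [-0.5, -0.2, -1.9]
wrist_force: [0.2, 0.1, -1.8]
wrist_force: [0.2, 0.9, -1.7]
wrist_force: [0.3, 0.1, -1.7]
width: 0.0579
turn [0.001 0.001 0.   ] shift [ 0.003 -0.003 -0.014] local [0.0022 0.3159 0.0148] F [ 0.3  0.1 -1.7] w 0.0579 t 32.15
```

```bash
python3 -m jog '[[0,0.02,0,0,0,0,0],[0,0,0,0,0,0,0]]'|grep -E "force"; python3 gol.py 0.002 .317 .0145
```

```text
wrist_force: [-11.1, -5.8, 25.7]
turn [0.001 0.002 0.   ] shift [-0.002 -0.005 -0.013] local [0.0024 0.3159 0.0144] F [-11.1  -5.8  25.7] w 0.0577 t 32.3167
```

```bash
python3 -m jog '[[0,-0.02,0,0,0,0,0],[1,0,0,0,0,0,0],[1,0,0,0,0,0,0],[1,0,0,0,0,0,0],[1,-0.3,0,0,0,0,0],[1,-0.4,0,0,0,0,0],[0.3,-0.2,0,-0.4,0,0,0],[0.3,0,0,-0.5,0,0,0]]'|grep -E "force|ee_pos"
python3 -m jog '[[0.3,0,0,-0.2,0,0,0],[0.3,0,0,0,0,0,0],[0.3,0,0,0,0,0,0]]'|grep -E "force|width"
python3 gol.py 0.002 .405 .017
python3 -m jog '[[0.3,0.42,0.005,0.02,0,0,0],[0.3,0.42,0,0,0,0,0],[0.3,0,0,0,0,0,0],[0.3,0,0,0.12,0,0,0],[0.3,0,0,0.12,0,0,0],[0.3,0,0,0.12,0,0,0],[0.3,0,0,0.12,0,0,0],[0.3,0,0,0.12,0,0,0]]'|grep -E "force|ee_pos"
python3 -m jog '[[0.3,0,0,0.12,0,0,0],[0.3,0,0,0.12,0,0,0],[0.3,0,0,0.12,0,0,0],[0.3,0,0,0.12,0,0,0],[0.3,0,0,0.12,0,0,0]]'|grep -E "force|ee_pos"
python3 -m jog '[[0.3,0,0,0.12,0,0,0],[0.3,0,0,0.12,0,0,0],[0.3,0,0,0.12,0,0,0],[0.3,0,0,0.12,0,0,0],[0.3,0,0,0.08,0,0,0],[0.3,0,0,0,0,0,0]]'|grep -E "force|ee_pos"
python3 gol.py 0.002 .262 .017
```

```text
ee_pos: [0.5594, 0.0686, 0.2031]
wrist_force: [1.5, 1.2, 0.5]
wrist_force: [0.2, -0.4, 0.2]
width: 0.0266
turn [0.003 0.001 0.   ] shift [ 0.869  0.002 -0.001] local [0.0019 0.4051 0.0865] F [ 0.2 -0.4  0.2] w 0.0266 t 33.2333
ee_pos: [0.5563, 0.0505, 0.1285]
wrist_force: [0.2, 0.7, 0.8]
ee_pos: [0.5506, 0.005, 0.1179]
wrist_force: [0.0, 3.3, 2.2]
ee_pos: [0.545, -0.0395, 0.108]
wrist_force: [-1.2, -0.4, -0.1]
turn [0.    0.001 0.001] shift [ 0.03  -0.004 -0.027] local [0.0023 0.2599 0.0194] F [-1.2 -0.4 -0.1] w 0.0254 t 34.8167
```

```bash
python3 -m jog '[[0.3,0,0,-0.3,0,0,0],[0.3,-0.4,0,0,0,0,0],[0.3,-0.5,0,0,0,0,0],[1,-0.5,0,0,0,0,0],[1,0,0,0,0,-0.066,0],[1,0,0,0,0,-0.066,0],[1,0,0,0,0,0,0]]'|grep -E "force|ee_pos"
python3 go.py .56 .36 .222 -6.6
```

```text
ee_pos: [0.5461, -0.035, 0.2246]
wrist_force: [0.2, 1.0, 0.2]
turn 0 [ 0.003  0.004 -0.002] rows 1
turn 180 [-1.997  0.003  0.006] rows 26
shift [ 1.000e-03 -3.690e-01 -4.926e+00] rows 10 J [ 35.  22. -43. 104.  18.  61. -21.] p [ 0.5461 -0.035   0.2246] t 35.4
```

```bash
python3 -m jog '[[1,0,-0.033,-0.448,0,0,0],[1,0,-0.033,-0.448,0,0,0],[1,0,-0.033,-0.448,0,0,0],[1,0,-0.033,-0.448,0,0,0],[1,0,-0.033,-0.448,0,0,0],[1,0,-0.033,-0.448,0,0,0]]'|grep -E "force|ee_pos"
python3 -m jog '[[1,0,-0.033,-0.448,0,0,0],[1,0,-0.033,-0.448,0,0,0],[1,0,-0.033,-0.448,0,0,0],[1,0,-0.033,-0.448,0,0,0],[1,0,-0.033,-0.448,0.003,0.004,-0.002],[1,0,0,0,0,0,0],[1,0,0,0,0,0,0]]'|grep -E "force|ee_pos"
python3 ring.py w14 .559 .375; python3 hole.py w14b;python3 go.py .56 .375 .012 -6.6
```

```text
ee_pos: [0.5542, 0.1793, 0.223]
wrist_force: [1.0, -0.5, 0.9]
ee_pos: [0.5608, 0.3595, 0.2225]
wrist_force: [-0.1, -0.8, -0.2]
62 box (256, 310, 150, 187) ell (284.3, 168.3) 0.64 w [0.5698 0.3707] solid 0.79
68 box (255, 327, 138, 203) ell (289.7, 168.4) 0.56 w [0.5762 0.3698] solid 0.66
expected 275.0 167.0
90 hole (238, 310) mm 22 26 w [0.4853 0.1791 0.0115]
90 hole (432, 304) mm 35 58 w [0.7504 0.1583 0.0115]
90 hole (274, 155) mm 35 51 w [0.5606 0.3867 0.0115]
105 hole (365, 336) mm 39 48 w [0.6587 0.1138 0.0115]
105 hole (428, 303) mm 31 41 w [0.7461 0.1614 0.0115]
105 hole (357, 175) mm 13 19 w [0.6544 0.3522 0.0115]
105 hole (273, 155) mm 31 48 w [0.5593 0.3868 0.0115]
turn 0 [-0.003 -0.004  0.002] rows 1
turn 180 [1.997 0.004 0.006] rows 26
shift [ 2.635 -0.041 -0.21 ] rows 6 J [ -6.  36. -44.  86.  25.  68. -60.] p [0.5619 0.3567 0.2227] t 36.5833
```

```bash
python3 -m jog '[[1,0.45,-0.01,-0.245,0,0,0],[1,0.45,0,0,0,0,0],[1,0.45,0,0,0,0,0],[1,0.45,0,0,0,0,0],[1,0.4,0,0,0,0,0],[1,0.23,0,0,0,0,0],[1,0.2,0,0,0,0,0],[1,0,0,0,0,0,0]]'|grep -E "force|ee_pos"
python3 -m jog '[[0,0,0,0,0,0,0],[0,0,0,0,0,0,0],[0,0,0,0,0,0,0],[0,0,0,0,0,0,0],[0,0,0,0,0,0,0],[0,0,0,0,0,0,0]]' 60
python3 -m jog '[[0,-0.1,0,0,0,0,0],[0,-0.3,0,0,0,0,0],[0,-0.4,0,0,0,0,0],[0,-0.4,0,0,0,0,0],[0,-0.4,0,0,0,0,0],[0,-0.4,0,0,0,0,0],[0,-0.4,0,0,0,0,0],[0,0,0,0,0,0,0]]'
python3 gol.py 0.002 .317 .1
```

```text
ee_pos: [0.5623, 0.3763, 0.0101]
wrist_force: [-0.1, 0.6, -1.0]
t: 37.75
ee_pos: [0.5638, 0.3788, 0.0155]
ee_rot: [[0.0, 0.993, -0.119], [0.008, -0.119, -0.993], [-1.0, -0.001, -0.008]]
wrist_force: [-2.5, -3.5, 11.2]
width: 0.0583
t: 38.42
ee_pos: [0.5648, 0.379, 0.2132]
ee_rot: [[0.005, 0.993, -0.119], [0.012, -0.119, -0.993], [-1.0, 0.004, -0.012]]
wrist_force: [1.0, 1.1, -1.8]
width: 0.058
turn [-0.001  0.125 -0.003] shift [0.124 0.37  4.736] local [-0.0267  0.6906  0.0354] F [ 1.   1.1 -1.8] w 0.058 t 38.4167
```

```bash
python3 -m jog '[[0,0,0.035,0.43,0,0,0],[0,0,0.035,0.43,0,0,0],[0,0,0.035,0.43,0,0,0],[0,0,0.035,0.43,0,0,0],[0,0,0.035,0.43,0,0,0],[0,0,0.035,0.43,0,0,0]]'|grep -E "force|ee_pos|width"
python3 -m jog '[[0,0,0.035,0.43,0,0,0],[0,0,0.035,0.43,0,0,0],[0,0,0.035,0.43,0,0,0],[0,0,0.035,0.43,0,0,0],[0,0,0.035,0.43,0,0,0],[0,0,0,0,0,0.063,0],[0,0,0,0,0,0.063,0],[0,0,0,0,0,0,0]]'|grep -E "force|ee_pos|width"
python3 -m jog '[[0,0,0,0,0,0,0],[0,0,0,0,0,0,0]]'|grep -E "width"
python3 gol.py 0.002 .317 .02
```

```text
ee_pos: [0.5552, 0.1687, 0.2047]
wrist_force: [0.1, 0.0, -1.7]
width: 0.0581
ee_pos: [0.549, -0.0063, 0.2027]
wrist_force: [-0.2, -1.3, -1.6]
width: 0.0578
width: 0.0576
turn [-0.001  0.005  0.001] shift [ 1.056  0.005 -0.011] local [0.0018 0.3168 0.1045] F [-0.3  1.  -2.1] w 0.0576 t 39.75
```

```bash
python3 -m jog '[[0,0.35,0.003,0,0,0.002,0],[0,0.35,0,0,0,0,0],[0,0.25,0,0,0,0,0],[0,0.1,0,0,0,0,0],[0,0,0,0,0,0,0],[0,0,0,0,0,0,0]]'|grep -E "force|ee_pos"
python3 -m jog '[[0,0.03,0,0,0,0,0],[0,0,0,0,0,0,0]]'|grep -E "force"
python3 -m jog '[[0,0.02,0,0,0,0,0],[0,0,0,0,0,0,0]]'|grep -E "force|width"
python3 gol.py 0.002 .317 .0155
```

```text
ee_pos: [0.5513, 0.0159, 0.1212]
wrist_force: [0.7, -0.1, -1.4]
wrist_force: [0.6, -0.8, -1.9]
wrist_force: [0.9, 0.2, -2.1]
width: 0.0579
turn [-0.002  0.001  0.001] shift [ 0.011 -0.001 -0.015] local [0.0021 0.3158 0.0164] F [ 0.9  0.2 -2.1] w 0.0579 t 40.5833
```

```bash
python3 -m jog '[[0,0.02,0,0,0,0,0],[0,0,0,0,0,0,0]]'|grep -E "force"; python3 -m jog '[[0,0.015,0,0,0,0,0],[0,0,0,0,0,0,0]]'|grep -E "force"; python3 gol.py 0.002 .317 .0145
```

```text
wrist_force: [-7.7, -4.5, 18.8]
wrist_force: [-18.4, -10.3, 42.7]
turn [-0.002  0.002  0.001] shift [ 0.009 -0.004 -0.015] local [0.0023 0.3158 0.0152] F [-18.4 -10.3  42.7] w 0.0578 t 40.9167
```

```bash
python3 -m jog '[[0,-0.03,0,0,0,0,0],[1,0,0,0,0,0,0],[1,0,0,0,0,0,0],[1,0,0,0,0,0,0],[1,-0.3,0,0,0,0,0],[1,-0.4,0,0,0,0,0],[0.3,-0.2,0,-0.4,0,0,0],[0.3,0,0,-0.5,0,0,0]]'|grep -E "force|ee_pos"
python3 -m jog '[[0.3,0,0,-0.2,0,0,0],[0.3,0,0,0,0,0,0],[0.3,0,0,0,0,0,0]]'|grep -E "force|width"
python3 gol.py 0.002 .405 .017
python3 -m jog '[[0.3,0.42,0.003,0,0,0,0],[0.3,0.42,0,0,0,0,0],[0.3,0,0,0,0,0,0],[0.3,0,0,0.12,0,0,0],[0.3,0,0,0.12,0,0,0],[0.3,0,0,0.12,0,0,0],[0.3,0,0,0.12,0,0,0],[0.3,0,0,0.12,0,0,0]]'|grep -E "force|ee_pos"
python3 -m jog '[[0.3,0,0,0.12,0,0,0],[0.3,0,0,0.12,0,0,0],[0.3,0,0,0.12,0,0,0],[0.3,0,0,0.12,0,0,0],[0.3,0,0,0.12,0,0,0]]'|grep -E "force|ee_pos"
python3 -m jog '[[0.3,0,0,0.1,0,0,0],[0.3,0,0,0.1,0,0,0],[0.3,0,0,0.08,0,0,0],[0.3,0,0,0.08,0,0,0],[0.3,0,0,0,0,0,0]]'|grep -E "force|ee_pos"
python3 gol.py 0.002 .257 .017
```

```text
ee_pos: [0.5595, 0.0684, 0.2038]
wrist_force: [1.2, -1.2, 0.8]
wrist_force: [0.5, -0.5, -0.8]
width: 0.0261
turn [-0.001  0.001  0.002] shift [ 0.878  0.001 -0.002] local [0.0021 0.405  0.0873] F [ 0.5 -0.5 -0.8] w 0.0261 t 41.8333
ee_pos: [0.5562, 0.0517, 0.1296]
wrist_force: [0.4, 1.4, 1.1]
ee_pos: [0.5506, 0.007, 0.1195]
wrist_force: [-0.1, 5.9, 7.2]
ee_pos: [0.547, -0.0221, 0.1132]
wrist_force: [-0.1, 0.2, 4.4]
turn [-0.003  0.001  0.001] shift [ 0.048 -0.002  0.263] local [0.0022 0.2781 0.0208] F [-0.1  0.2  4.4] w 0.0256 t 43.3333
```

```bash
python3 -m jog '[[0.3,0.015,0,0.06,0,0,0],[0.3,0.015,0,0.06,0,0,0],[0.3,0,0,0,0,0,0]]'|grep -E "force"
python3 -m jog '[[0.3,0,0,0.05,0,0,0],[0.3,0,0,0,0,0,0]]'|grep -E "force"
python3 -m jog '[[0.3,0,0,0.03,0,0,0],[0.3,0,0,0,0,0,0]]'|grep -E "force"
python3 -m jog '[[0.3,0,0,0.02,0,0,0],[0.3,0,0,0,0,0,0]]'|grep -E "force"
python3 gol.py 0.002 .257 .017
```

```text
wrist_force: [-0.4, 2.5, 0.8]
wrist_force: [0.3, 2.3, 2.7]
wrist_force: [0.7, 2.6, 2.9]
wrist_force: [-0.1, 3.3, 3.3]
turn [-0.002  0.001  0.002] shift [0.014 0.001 0.054] local [0.0019 0.2613 0.0181] F [-0.1  3.3  3.3] w 0.0255 t 44.0833
```

```bash
for i in 1; do python3 -m jog '[[0.3,0,0,0.02,0,0,0],[0.3,0,0,0,0,0,0]]'|grep -E "force"
python3 -m jog '[[0.3,0,0,0.02,0,0,0],[0.3,0,0,0,0,0,0]]'|grep -E "force"
python3 -m jog '[[0.3,0,0,0.02,0,0,0],[0.3,0,0,0,0,0,0]]'|grep -E "force"; done
python3 gol.py 0.002 .257 .017
```

```text
wrist_force: [0.3, 3.2, 3.6]
wrist_force: [0.0, 3.3, 1.9]
wrist_force: [0.3, 2.4, 2.3]
turn [-0.002  0.001  0.002] shift [ 0.014  0.001 -0.007] local [0.0019 0.2564 0.0181] F [0.3 2.4 2.3] w 0.0251 t 44.5833
```

```bash
python3 -m jog '[[0.3,0,0,0.02,0,0,0],[0.3,0,0,0,0,0,0]]'|grep -E "force"
python3 -m jog '[[0.3,0,0,0.02,0,0,0],[0.3,0,0,0,0,0,0]]'|grep -E "force"
python3 gol.py 0.002 .257 .017
python3 -m jog '[[0.3,0,0,0.02,0,0,0],[0.3,0,0,0,0,0,0]]'|grep -E "force"
python3 gol.py 0.002 .257 .017
```

```text
wrist_force: [-1.1, 2.6, 2.4]
wrist_force: [0.5, 3.0, 1.6]
turn [-0.002  0.001  0.002] shift [ 0.014  0.001 -0.047] local [0.0019 0.2532 0.0181] F [0.5 3.  1.6] w 0.0255 t 44.9167
wrist_force: [-1.1, 4.0, 3.0]
turn [-0.002  0.001  0.002] shift [ 0.014  0.001 -0.065] local [0.0019 0.2518 0.0181] F [-1.1  4.   3. ] w 0.0258 t 45.0833
```

```bash
for i in 1; do python3 -m jog '[[0.3,0,0,0.02,0,0,0],[0.3,0,0,0,0,0,0]]'|grep -E "force"
python3 -m jog '[[0.3,0,0,0.02,0,0,0],[0.3,0,0,0,0,0,0]]'|grep -E "force"
python3 -m jog '[[0.3,0,0,0.02,0,0,0],[0.3,0,0,0,0,0,0]]'|grep -E "force"; done
python3 gol.py 0.002 .257 .017
python3 - <<'E'
from h import *
w=snap("wrist","w15");t=snap("side","s15");
cv2.imwrite("pics/f15.png",np.vstack([cv2.resize(w[150:400,130:430],(600,500))[100:300],cv2.resize(t[130:200,225:345],(600,350),interpolation=cv2.INTER_CUBIC)]))
E
```

```text
wrist_force: [-0.3, 7.5, 3.6]
wrist_force: [-0.2, 12.4, 5.2]
wrist_force: [1.0, 17.5, 6.6]
turn [-0.001 -0.001  0.002] shift [ 0.014  0.002 -0.091] local [0.0018 0.2497 0.0181] F [ 1.  17.5  6.6] w 0.0256 t 45.5833
```

Force climbs steadily (7.5, 12.4, 17.5 N) with the position stopped, so the line is against the blade. I'll back off and look.

```bash
python3 -m jog '[[0.3,0,0,-0.02,0,0,0],[0.3,0,0,-0.05,0,0,0],[0.3,0,0,-0.25,0,0,0],[0.3,-0.4,0,0,0,0,0],[0.3,-0.5,0,0,0,0,0],[0.3,-0.5,0,0,0,0,0],[0,-0.5,0,0,0,0,0],[0,0,0,0,0,-0.066,0]]'|grep -E "force|ee_pos"
python3 -m jog '[[0,0,0,0,0,-0.066,0],[0,0,0,-0.4,0,0,0],[0,0,0,0,0,0,0],[0,0,0,0,0,0,0]]'|grep -E "force|ee_pos"
python3 - <<'E'
from h import *
w=snap("wrist","w16");t=snap("side","s16")
cv2.imwrite("pics/f16.png",np.vstack([cv2.resize(w[180:350,130:430],(530,300),interpolation=cv2.INTER_CUBIC),cv2.resize(t[135:205,240:364],(530,300),interpolation=cv2.INTER_CUBIC)]))
R,o=trough();C=cal("wrist")
for y in(0,.031,.093,.155,.217,.248):print(y,proj(0,R@np.array([.002,y,0])+o,C).round(0))
E
python3 go.py .485 -.415 .26 -1
```

```text
ee_pos: [0.5446, -0.0655, 0.2634]
wrist_force: [0.0, -0.8, -1.6]
ee_pos: [0.5467, -0.0247, 0.2583]
wrist_force: [-0.6, -0.6, -0.5]
0 [278. 346.]
0.031 [278. 333.]
0.093 [278. 304.]
0.155 [277. 269.]
0.217 [277. 229.]
0.248 [277. 205.]
turn 0 [-0.065  0.     0.002] rows 1
turn 180 [ 1.935  0.004 -0.   ] rows 25
shift [-0.024 -0.186  4.909] rows 10 J [ 38.  22. -48. 101.  18.  65. -22.] p [ 0.5466 -0.0269  0.2579] t 46.7833
```

View pics/f16.png

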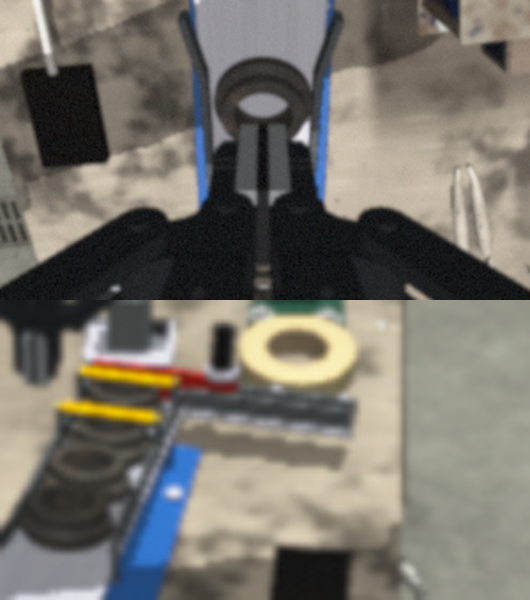

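All four bushes stand flat in line under the straps with the blade closed. I'll move near the switch and check the line numerically from the top view before pressing.

```bash
python3 -m jog '[[0,0,0,0,-0.065,0,0],[0,0,0,0,-0.065,0,0],[0,0,0,0,0,0,0]]'|grep ee_pos
python3 go.py .476 -.434 .22 5
```

```text
ee_pos: [0.5466, -0.0274, 0.2578]
turn 0 [ 0.001 -0.001  0.002] rows 1
turn 180 [-1.999e+00 -4.000e-03 -1.000e-03] rows 26
shift [ 0.474 -1.327  4.984] rows 11 J [ 40.  22. -51. 101.  19.  65. -11.] p [ 0.5466 -0.0274  0.2578] t 47.0333
```

```bash
python3 -m jog '[[0,0,-0.11,0.415,0,0,0],[0,0,-0.11,0.415,0,0,0],[0,0,-0.11,0.415,0,0,0],[0,0,-0.11,0.415,0,0,0],[0,0,-0.11,0.415,0,0,0],[0,0,-0.11,0.415,0,0,0]]'|grep ee_pos
python3 -m jog '[[0,0,-0.11,0.415,0,0,0],[0,0,-0.11,0.415,0,0,0],[0,0,-0.11,0.415,0,0,0],[0,0,-0.11,0.415,0,0,0],[0,0,-0.11,0.415,0,0,0],[0,0,-0.11,0.415,0,0,0],[0,0,0,0,0,0,0],[0,0,0,0,0,0,0]]'|grep ee_pos
python3 go.py .476 -.434 .107 5
python3 - <<'E'
from h import *
C=cal("wrist");w=snap("wrist","w17");t=snap("top","t17");s=snap("side","s17")
R,o=trough()
for n,im in(("top",t),("side",s),("wrist",w)):
    c=cal(n)
    h=cv2.cvtColor(im,cv2.COLOR_BGR2HSV);m=(((h[...,0]<6)|(h[...,0]>174))&(h[...,1]>140)&(h[...,2]>70)).astype(np.uint8)
    k,l,st,ce=cv2.connectedComponentsWithStats(m)
    print(n,[(ce[i].round(1).tolist(),st[i].tolist()) for i in range(1,k) if st[i][4]>12 and abs(plane(n,ce[i],.1,c)[0]-.5)<.15])
print("exp roller",proj("wrist",(.529,-.429,.1055),C),proj("top",(.529,-.429,.1055)),proj("side",(.529,-.429,.1055)))
# local darkness profile along the centre line, ring outline
for n,im in(("top",t),("side",s),("wrist",w)):
    c=cal(n);g=im.max(2);out=[]
    for y in np.arange(.13,.30,.003):
        u,v=proj(n,R@np.array([.002,y,.011])+o,c);out.append(int(g[int(round(v)),int(round(u))]) if 0<=v<419.4 and 0<=u<559.4 else -1)
    print(n,out)
b=cv2.resize(t[170:230,250:375],(600,288),interpolation=cv2.INTER_CUBIC);a=cv2.resize(w[0:300,130:430],(300,300));d=cv2.resize(s[100:200,225:325],(300,300),interpolation=cv2.INTER_CUBIC)
cv2.imwrite("pics/f17.png",np.vstack([b,np.hstack([a,d])]))
E
```

```text
ee_pos: [0.51, -0.2317, 0.2581]
ee_pos: [0.4736, -0.4347, 0.2573]
turn 0 [-0.006 -0.001  0.002] rows 1
turn 180 [1.994 0.004 0.002] rows 26
shift [ 1.878  0.038 -0.004] rows 4 J [ 69.  31. -42.  88.  22.  70.  28.] p [ 0.4736 -0.4347  0.2573] t 48.2
top [([359.4, 205.3], [357, 194, 6, 24, 55]), ([402.2, 197.1], [400, 194, 5, 7, 30]), ([139.1, 239.0], [131, 221, 18, 36, 118])]
side [([270.2, 113.7], [268, 112, 6, 5, 20]), ([285.3, 153.0], [278, 151, 17, 5, 29]), ([302.0, 385.5], [271, 371, 60, 30, 367])]
wrist [([320.2, 47.6], [280, 37, 82, 22, 463]), ([335.4, 188.6], [324, 180, 24, 18, 335])]
exp roller [333.50575264 191.03648394] [402.43099446 197.0428207 ] [270.30795146 114.98835725]
top [89, 49, 128, 211, 199, 198, 197, 197, 197, 198, 201, 181, 110, 110, 100, 98, 92, 99, 99, 109, 109, 94, 113, 177, 200, 193, 194, 189, 193, 194, 199, 201, 187, 98, 98, 106, 93, 96, 136, 209, 199, 198, 198, 199, 201, 199, 198, 205, 200, 201, 201, 203, 204, 205, 202, 207, 205]
side [51, 51, 60, 60, 60, 76, 76, 79, 79, 66, 66, 71, 71, 71, 67, 66, 58, 58, 56, 56, 57, 57, 64, 64, 74, 74, 84, 84, 76, 76, 60, 60, 61, 75, 75, 103, 98, 95, 95, 68, 64, 69, 69, 138, 218, 218, 228, 228, 228, 228, 228, 228, 228, 228, 228, 228, 228]
wrist [-1, -1, -1, -1, -1, -1, -1, -1, -1, -1, -1, -1, -1, -1, -1, -1, -1, -1, -1, -1, -1, -1, -1, -1, -1, -1, -1, -1, -1, -1, -1, -1, -1, -1, -1, -1, -1, -1, -1, -1, -1, -1, -1, -1, -1, -1, -1, -1, -1, -1, -1, -1, -1, -1, -1, -1, -1]
```

View pics/f17.png

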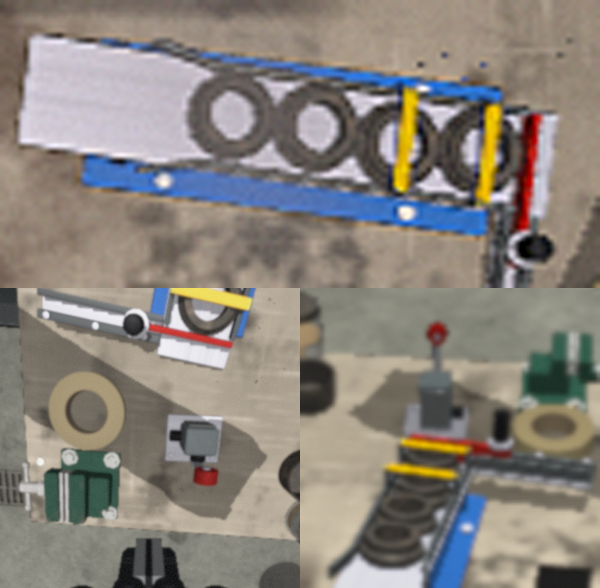

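The top crop shows the four bushes touching in line against the closed blade. The last ring's upper edge comes out at y≈0.246 (expected 0.248).

```bash
python3 -c "
from h import *
print(plane('wrist',(335.4,188.6),.107),plane('wrist',(335.4,187.5),.112))
print(tri(('wrist',(335.4,188.6)),('side',(270.2,113.7)),('top',(402.2,197.1))))"; python3 go.py .476 -.434 .107 5
```

```text
[ 0.53225367 -0.42264844  0.107     ] [ 0.53098819 -0.42023054  0.112     ]
(array([ 0.5291, -0.4232,  0.1144]), [2.9, 0.4, 2.9])
turn 0 [-0.002 -0.001  0.002] rows 1
turn 180 [1.998e+00 3.000e-03 1.000e-03] rows 26
shift [1.89  0.01  0.034] rows 4 J [ 69.  31. -42.  88.  22.  70.  28.] p [ 0.4754 -0.4315  0.2582] t 48.35
```

```bash
python3 -m jog '[[0,0.48,0,-0.02,0,0,0],[0,0.48,0,0,0,0,0],[0,0.48,0,0,0,0,0],[0,0.45,0,0,0,0,0],[0,0,0,0,0,0,0],[0,0,0.15,0,0,0,0],[0,0,0.12,0,0,0,0],[0,0,0,0,0,0,0]]'|grep -E "ee_pos|force"
python3 -m jog '[[0,0,0.05,0,0,0,0],[0,0,0,0,0,0,0]]'|grep -E "ee_pos|force"
python3 -m jog '[[0,0,0.05,0,0,0,0],[0,0,0,0,0,0,0]]'|grep -E "ee_pos|force"
python3 -m jog '[[0,0,0.05,0,0,0,0],[0,0,0,0,0,0,0]]'|grep -E "ee_pos|force"
```

```text
ee_pos: [0.4998, -0.4277, 0.1097]
wrist_force: [0.6, 1.4, 0.5]
ee_pos: [0.5015, -0.4281, 0.1084]
wrist_force: [-0.7, -0.2, 0.1]
ee_pos: [0.5047, -0.4279, 0.1075]
wrist_force: [-1.2, -0.8, 0.9]
ee_pos: [0.5087, -0.4274, 0.1071]
wrist_force: [-0.7, -0.8, 0.7]
```

```bash
python3 -m jog '[[0,0,0.05,0,0,0,0],[0,0,0,0,0,0,0]]'|grep -E "ee_pos|force"
python3 -m jog '[[0,0,0.05,0,0,0,0],[0,0,0,0,0,0,0]]'|grep -E "ee_pos|force"
python3 -c "
from h import *
for n in('side','top','wrist'):
    im=snap(n,'sw1'+n);c=cal(n);h=cv2.cvtColor(im,cv2.COLOR_BGR2HSV);m=(((h[...,0]<6)|(h[...,0]>174))&(h[...,1]>140)&(h[...,2]>70)).astype(np.uint8)
    k,l,st,ce=cv2.connectedComponentsWithStats(m)
    print(n,[(ce[i].round(1).tolist(),plane(n,ce[i],.106,c).round(3).tolist()) for i in range(1,k) if st[i][4]>12 and abs(plane(n,ce[i],.1,c)[0]-.52)<.06])"
```

```text
ee_pos: [0.5128, -0.427, 0.1069]
wrist_force: [-0.7, -1.2, -0.4]
ee_pos: [0.5168, -0.4266, 0.1069]
wrist_force: [-0.4, -0.6, -0.4]
side [([266.4, 114.1], [0.542, -0.432, 0.106]), ([285.4, 153.0], [0.464, -0.223, 0.106])]
top [([359.4, 205.3], [0.5, -0.287, 0.106])]
wrist [([298.9, 12.5], [0.516, -0.31, 0.106]), ([329.1, 279.8], [0.544, -0.426, 0.106])]
```

Roller has moved about 12 mm, so contact is made as predicted. Now I swing it to about 0.6 rad, hold, check, and release.

```bash
python3 -m jog '[[0,0,0.08,0,0,0,0],[0,0,0.08,0,0,0,0],[0,0,0.08,0,0,0,0],[0,0,0,0,0,0,0],[0,0,0,0,0,0,0],[0,0,0,0,0,0,0],[0,0,0,0,0,0,0]]'
python3 -c "
from h import *
for n in('side','wrist'):
    im=snap(n,'sw2'+n);c=cal(n);h=cv2.cvtColor(im,cv2.COLOR_BGR2HSV);m=(((h[...,0]<6)|(h[...,0]>174))&(h[...,1]>140)&(h[...,2]>70)).astype(np.uint8)
    k,l,st,ce=cv2.connectedComponentsWithStats(m)
    print(n,[(ce[i].round(1).tolist(),plane(n,ce[i],.098,c).round(3).tolist()) for i in range(1,k) if st[i][4]>8 and abs(plane(n,ce[i],.1,c)[0]-.53)<.07])"
```

```text
t: 50.58
ee_pos: [0.5355, -0.425, 0.107]
ee_rot: [[-0.003, 0.996, 0.085], [0.0, 0.085, -0.996], [-1.0, -0.003, -0.001]]
wrist_force: [-2.1, 1.7, 2.9]
width: 0.0001
side [([261.2, 116.0], [0.56, -0.432, 0.098]), ([285.3, 153.0], [0.465, -0.234, 0.098])]
wrist [([261.9, 12.4], [0.52, -0.308, 0.098]), ([324.3, 273.0], [0.562, -0.426, 0.098])]
```

```bash
python3 -m jog '[[0,0,0,0,0,0,0],[0,0,-0.4,0,0,0,0],[0,0,-0.45,0,0,0,0],[0,-0.4,0,0,0,0,0],[0,-0.5,0,0,0,0,0],[0,-0.5,0,0,0,0,0],[0,0,0,0,0,0,0],[0,0,0,0,0,0,0]]'
python3 -c "
from h import *
T={n:snap(n,'end'+n) for n in('side','top','wrist')}
for n,im in T.items():
    c=cal(n);h=cv2.cvtColor(im,cv2.COLOR_BGR2HSV);m=(((h[...,0]<6)|(h[...,0]>174))&(h[...,1]>140)&(h[...,2]>70)).astype(np.uint8)
    k,l,st,ce=cv2.connectedComponentsWithStats(m)
    print(n,[(ce[i].round(1).tolist(),plane(n,ce[i],.107,c).round(3).tolist()) for i in range(1,k) if st[i][4]>12 and abs(plane(n,ce[i],.1,c)[0]-.53)<.07])
a=T['top'][170:230,250:352];b=cv2.imread('pics/t17.png')[170:230,250:352];print('chute change',cv2.absdiff(a,b).max(2).mean(),(cv2.absdiff(a,b).max(2)>60).sum())"
```

```text
t: 51.35
ee_pos: [0.4688, -0.4316, 0.2215]
ee_rot: [[-0.0, 0.996, 0.085], [-0.003, 0.085, -0.996], [-1.0, -0.0, 0.003]]
wrist_force: [-0.4, 0.4, -1.4]
width: 0.0001
side [([270.2, 113.7], [0.53, -0.434, 0.107]), ([285.4, 153.0], [0.464, -0.222, 0.107])]
top [([359.4, 205.2], [0.5, -0.287, 0.107]), ([402.2, 197.1], [0.529, -0.428, 0.107])]
wrist [([333.3, 45.9], [0.498, -0.305, 0.107]), ([349.2, 206.5], [0.53, -0.426, 0.107])]
chute change 3.86781045751634 0
```

The roller is back at rest, the blade is unchanged, and nothing in the chute has moved. Handing in.

```bash
python3 -c "
from station import ctrl
print(ctrl.job_done())"
```

```text
the job is handed in; nothing more can be done
None
```

The job is finished and handed in at about 51 s, with the robot touching nothing.

- **Stop blade:** I pinched the knob and slid it shut. A second push with closed fingers met a hard stop at 43 N. The images show the blade right across the channel.
- **Bushes:** All four dark bushes were there, and I left the green look-alike alone. I set each one flat on the head and pushed it down at the flange. The last push ran against the blade, with force climbing from 4 to 17.5 N while the tool hardly moved. The top view shows four bushes in line, each touching the next. The last one's upper edge reads y≈0.246 m, against 0.248 expected.
- **Limit switch:** I swung the arm to about 0.59 rad, judged from the roller moving about 30 mm; the click itself is not observable. I held it for roughly half a second and let go. The roller is back at its rest pixel in the side and top views, and the chute looks unchanged.

**Checks that disagreed:**
- The wrist and top views differed by 4–5 mm in x, so I used the average for the trough and weighted towards the wrist view for the bushes.
- The final push stopped about 6 mm further down than I had calculated. I put this down to finger contact geometry, since the picture shows the line correct.
- My first grasp of the first bush looked too high, so I set it down and gripped it lower. Later readings suggest the first grasp may have been fine.

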